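# Load the curing bar and start the timer

### The arm

A 7-joint arm with a two-finger parallel gripper is mounted at the origin on the work surface. World frame = base frame: x ahead of the robot, y to its left, z up, the work surface at z = 0. Lengths are in m, angles in degrees, forces in N, time in s.
With the tool pointing down it reaches from about 0.425 to 0.875 m from the base axis. Payload 4.7 kg.
Tool frame: the origin (TCP) lies between the finger pads; the fingertips stand env.tip_reach ahead of it and the grasp point (between the pads) lies 2 mm behind it (env.tip_reach is the distance from the TCP to the fingertips, in m); z points along the fingers, y is the line along which they close (so a half turn about z gives the same grasp; the last joint's range is limited). The gripper opens to 87 mm and grips with 3 to 60 N. Pads are 19 mm wide; open, the fingers measure 117 mm over their backs; the gripper's body (75 mm by 190 mm) begins 51 mm behind the grasp point.
Start: joints at [-73.218, 18.392, -4.016, 83.108, 1.295, 78.541, -3.26], TCP at [0.179, 0.625, 0.24] pointing down, gripper open.
Joint ranges: [-163.93, 163.93], [-17.29, 119.83], [-79.2, 71.16], [3.27, 140.29], [-89.18, 269.18], [5.43, 117.66], [-154.24, 154.24]. Speed limits (degrees/s): [147.25, 147.25, 180, 180, 180, 180, 180].

### API

Orientations are given as [roll, pitch, yaw] about the fixed x, y, z axes, in that order (R = Rz(yaw) Ry(pitch) Rx(roll)).
In Python, from cell import env gives the robot as it stands.
- The arm moves only by the shell command python3 steer.py 'ROWS' [FORCE]. ROWS is rows parted by semicolons, their numbers by spaces, 1 to 8 of them, each of 5 numbers: dx, dy, dz in m, then a turn about the tool's z in degrees, then the finger opening in m; each row is the pose to reach, as a shift and turn from the pose commanded when the command began, along the tool's axes at that moment; what a row does not reach only later rows make up. A row lasts 1/12 s, in which the tool goes at most 0.0417 m and 7.16 degrees, less where a joint would pass 70% of its speed; a pose out of reach is approached as far as the arm can. The fingers move at their own pace and stop on an object; FORCE is the grip in N (left out, the last holds). Time passes only in rows, so rows that do not move let the fingers close. It prints the time, the measured TCP pose, the force, the opening and the grip force at its end.
- env.get_obs(): the state, without advancing time (a new reading comes with each control period).
- env.read_camera(name): name is "scene" or "top" or "wrist"; returns a dict with "color" (420x560x3 uint8, blue, green, red), "fx", "fy", "cx", "cy" (pixels), "world_from_camera" (4x4, takes a point from camera to world coordinates). Camera axes: x right, y down, z forward; pixel columns grow to the right and rows downward; lengths in m; the calibration is good to about 2 mm. A picture is of the moment at which its call begins. There is no depth.
- env.sign_off(): hands the job in; it is judged then, once.
The state is a dict: "time_s": time; "qpos": joint angles; "joint_velocities": joint speeds; "effort": joint torques, N m; "tool_pos": TCP position; "tool_rot": TCP orientation; "force": force on the tool from outside, world axes, zero at the start; "wrist_torque": the same for the moment, N m; "grip_width": finger opening in m; "grasp_force": force on a finger pad.
Only numpy, scipy, OpenCV 4.12 (cv2) and the standard library are available. Lean on these libraries where they do the work, as an engineer would, in place of code of your own. Each camera call takes 0.05 s, during which the arm holds its last target. There are 200 camera calls.

### The job

Change the batch on the curing bar: first lift the cured black frame off the bar and stand it upright on the middle of the yellow mat, lengthwise, and slide the drip tray in by its fin until it sits centred under the bar and square with it; then drape every green and orange frame over the bar, legs either side, square to it, above the tray and not touching one another. When all hang, twist the timer's red knob clockwise to its stop and let it spring back. Leave the other black frame and all else where it is; at the end the frames must still hang and the tray must still be centred under them.

Things in the scene. Friction and masses are not known exactly. Their poses are not given: they have to be found in the camera images.
- green_a: mint green moulded headband frame, to be hung; a narrow arch on two feet. Origin midway between the feet, underside; x leg to leg (85 mm over all), y along the band (36 mm wide), z up. Legs 5 mm thick, 72 mm tall; crown of two 24 degree slopes; on its ridge an upright grip tab, 14 mm (x) by 26 mm (y), z = 92 to 126 mm; 50 to 80 g
- green_b: mint green moulded headband frame, to be hung; a narrow arch on two feet. Origin midway between the feet, underside; x leg to leg (85 mm over all), y along the band (36 mm wide), z up. Legs 5 mm thick, 72 mm tall; crown of two 24 degree slopes; on its ridge an upright grip tab, 14 mm (x) by 26 mm (y), z = 92 to 126 mm; 50 to 80 g
- green_c: mint green moulded headband frame, to be hung; a narrow arch on two feet. Origin midway between the feet, underside; x leg to leg (85 mm over all), y along the band (36 mm wide), z up. Legs 5 mm thick, 72 mm tall; crown of two 24 degree slopes; on its ridge an upright grip tab, 14 mm (x) by 26 mm (y), z = 92 to 126 mm; 50 to 80 g
- orange_a: orange moulded headband frame, to be hung; a narrow arch on two feet. Origin midway between the feet, underside; x leg to leg (85 mm over all), y along the band (36 mm wide), z up. Legs 5 mm thick, 72 mm tall; crown of two 24 degree slopes; on its ridge an upright grip tab, 14 mm (x) by 26 mm (y), z = 92 to 126 mm; 50 to 80 g
- orange_b: orange moulded headband frame, to be hung; a narrow arch on two feet. Origin midway between the feet, underside; x leg to leg (85 mm over all), y along the band (36 mm wide), z up. Legs 5 mm thick, 72 mm tall; crown of two 24 degree slopes; on its ridge an upright grip tab, 14 mm (x) by 26 mm (y), z = 92 to 126 mm; 50 to 80 g
- black_a: black frame, cured, hanging on the bar at first; a narrow arch on two feet. Origin midway between the feet, underside; x leg to leg (85 mm over all), y along the band (36 mm wide), z up. Legs 5 mm thick, 72 mm tall; crown of two 24 degree slopes; on its ridge an upright grip tab, 14 mm (x) by 26 mm (y), z = 92 to 126 mm; 50 to 80 g
- black_b: black frame on the white board: leave it; a narrow arch on two feet. Origin midway between the feet, underside; x leg to leg (85 mm over all), y along the band (36 mm wide), z up. Legs 5 mm thick, 72 mm tall; crown of two 24 degree slopes; on its ridge an upright grip tab, 14 mm (x) by 26 mm (y), z = 92 to 126 mm; 50 to 80 g
- green_a_saddle (a point): point on green_a inside the ridge of the crown (x = y = 0, z = 87 mm in its frame): rests about 9 mm above the bar's axis once hung
- green_b_saddle (a point): point on green_b inside the ridge of the crown (x = y = 0, z = 87 mm in its frame): rests about 9 mm above the bar's axis once hung
- green_c_saddle (a point): point on green_c inside the ridge of the crown (x = y = 0, z = 87 mm in its frame): rests about 9 mm above the bar's axis once hung
- orange_a_saddle (a point): point on orange_a inside the ridge of the crown (x = y = 0, z = 87 mm in its frame): rests about 9 mm above the bar's axis once hung
- orange_b_saddle (a point): point on orange_b inside the ridge of the crown (x = y = 0, z = 87 mm in its frame): rests about 9 mm above the bar's axis once hung
- mat: yellow mat, 140 (x) by 80 (y) by 3 mm, fixed to the table beyond the timer; origin under its centre
- station: fixed curing station: a steel bar, 16 mm in diameter, along its y, axis 165 mm above the table, between posts at y = +-195 mm (foot plates and black lamp heads outside y = +-187 mm). x points away from the robot; origin on the table below the bar's middle
- station_bar (a point): middle of the bar, on its axis; the same axes as the station
- tray: loose aluminium drip tray, 120 (x) by 310 (y) by 22 mm, 0.3 to 0.6 kg, flat on the table on the robot's side of the bar. Origin under the middle of the pan; x towards the bar. A 6 mm thick tongue towards the robot carries a blue upright fin to grip and slide it by, centred at x = -125 mm: 12 mm thick (y), 30 mm long (x), top at z = 46 mm
- timer: cure timer: cream box 80 x 80 x 60 mm, fixed; origin under its centre; on its top a red spring-return knob
- timer_knob (a joint): angle of the timer knob: 0 at rest, grows clockwise seen from above to its stop at 1.2 rad; a spring (0.05 N m at rest, 0.19 N m at the stop) turns it back to 0 when let go
- knob_grip (a point): on the knob's axis, 87 mm above the table, in the red grip bar, which is 46 mm long along this point's x, 14 mm thick along y, from 68 to 102 mm above the table; the point turns with the knob
- cup: clear plastic mixing cup, 72 mm across, 85 mm tall, bystander; origin under its centre
- jar: amber jar with white cap, 60 mm across, 75 mm tall, bystander; origin under its centre
- bottle: white bottle with blue cap, 66 mm across, 160 mm tall, bystander; origin under its centre
- spatula: black-handled spatula lying on the table at the right, bystander
- brush: brush lying on the table nearer the robot at the right, bystander

How it is judged (in metres and radians):
On the way, in this order (a step that is already met when the one before it is completed fails the run):
1. the cured black frame stands on the mat (28 mm along, 22 mm across, 0.3 rad) and the drip tray lies flat, centred under the bar (22 mm across, 25 mm along, 0.13 rad) (x of tray in the frame of station between -0.022 and 0.022 m and y of tray in the frame of station between -0.025 and 0.025 m and angle between the y axis of tray and the y axis of station, either way round below 0.13 rad and height (world z) of tray below 0.006 m and x of black_a in the frame of mat between -0.028 and 0.028 m and y of black_a in the frame of mat between -0.022 and 0.022 m and angle between the x axis of black_a and the x axis of mat, either way round below 0.3 rad and angle between black_a's own z axis and vertical below 0.1 rad and height (world z) of black_a below 0.01 m), for 0.2 s.
2. every green and orange frame present hangs over the bar, apart from the others (x of green_a_saddle in the frame of station_bar between -0.012 and 0.012 m and y of green_a_saddle in the frame of station_bar between -0.135 and 0.135 m and z of green_a_saddle in the frame of station_bar between 0.003 and 0.015 m and angle between each of green_a, green_b, green_c, orange_a, orange_b's own z axis and vertical below 0.2 rad and angle between the y axis of each of green_a, green_b, green_c, orange_a, orange_b and the y axis of station, either way round below 0.25 rad and x of green_b_saddle in the frame of station_bar between -0.012 and 0.012 m and y of green_b_saddle in the frame of station_bar between -0.135 and 0.135 m and z of green_b_saddle in the frame of station_bar between 0.003 and 0.015 m and x of green_c_saddle in the frame of station_bar between -0.012 and 0.012 m and y of green_c_saddle in the frame of station_bar between -0.135 and 0.135 m and z of green_c_saddle in the frame of station_bar between 0.003 and 0.015 m and x of orange_a_saddle in the frame of station_bar between -0.012 and 0.012 m and y of orange_a_saddle in the frame of station_bar between -0.135 and 0.135 m and z of orange_a_saddle in the frame of station_bar between 0.003 and 0.015 m and x of orange_b_saddle in the frame of station_bar between -0.012 and 0.012 m and y of orange_b_saddle in the frame of station_bar between -0.135 and 0.135 m and z of orange_b_saddle in the frame of station_bar between 0.003 and 0.015 m and contact force between green_a and green_b below 0.02 N and contact force between each of green_a, green_b and green_c below 0.02 N and contact force between each of green_a, green_b, green_c and orange_a below 0.02 N and contact force between each of green_a, green_b, green_c, orange_a and orange_b below 0.02 N), for 0.3 s.
3. the timer knob is twisted to its stop (above 1.12 rad) (value of joint timer_knob above 1.12 rad), for 0.1 s.
4. the knob is let go and has sprung back (below 0.08 rad) (value of joint timer_knob below 0.08 rad and contact force between the fingers and timer below 0.1 N), for 0.2 s.
At the end, for the whole second after the job is handed in: Green and orange frames hang still on the bar (12 mm across it, 135 mm of its middle, upright 0.2, square 0.25 rad), none touching; tray flat, centred under it (22 mm across, 25 along, 0.13 rad); cured frame upright on mat (28 mm along, 22 across, 0.3 rad); knob under 0.08 rad (all of step 1 and all of step 2 and linear speed of each of green_a, green_b, green_c, orange_a, orange_b below 0.05 m/s and linear speed of tray below 0.02 m/s and value of joint timer_knob below 0.08 rad).
It fails at once if the black frame on the board is moved more than 30 mm or tipped over (distance of black_b from where it was at the start of the episode above 0.03 m or angle between black_b's own z axis and vertical above 0.5 rad).
It fails at once if the cup, jar, bottle, spatula or brush is moved more than 30 mm, or a vessel tipped over (distance of any of cup, jar, bottle, spatula, brush from where it was at the start of the episode above 0.03 m or angle between any of cup, jar, bottle's own z axis and vertical above 0.5 rad).
Of green_a, green_b, green_c, orange_a, orange_b only 3 to 5 are there at a start; the rules pass over those that are not, and their reading is None.
At some moment in a run one of tray may be knocked a few centimetres aside while the robot is not near it.
It also fails if it takes over 210 s, if anything falls off the work surface, if the arm or the gripper's body presses on something with over 40 N, if the wrist force passes 120 N, or if a joint passes its speed limit or range.

## Working session

There is one attempt and no reset: what is moved stays moved. The work goes in short steps, Python scripts to look and compute and a shell command to move; the robot and the scene stay as the last step left them, time stands still between calls to the robot, and variables do not carry over. Pictures are saved under pics/ and viewed, at most 14 in all, crops included, and the job is handed in when it is done.

```bash
ls; mkdir -p pics; python3 - <<'E'
from cell import env
import cv2,numpy as np
print(env.tip_reach, env.get_obs())
for n in ("scene","top"):
    c=env.read_camera(n); cv2.imwrite(f"pics/{n}0.png",c["color"]); print(n,c["fx"],c["fy"],c["cx"],c["cy"],np.round(c["world_from_camera"],4).tolist())
E
```

```text
cell.py
pics
steer.py
0.017 {'time_s': 0.0, 'qpos': array([-73.21819718,  18.43997551,  -4.01789648,  83.1764353 ,
         1.29674256,  78.5376615 ,  -3.25989065]), 'joint_velocities': array([ 0.00195739,  0.04496538, -0.04692977, -0.07786673, -0.01993616,
        0.07936101,  0.04254939]), 'effort': array([ 7.67241709e-04, -4.91303480e+01, -4.03702743e-01, -3.12533391e+01,
       -6.41333009e-02,  4.36990173e-02,  1.80750803e-04]), 'tool_pos': array([0.17877045, 0.62439691, 0.23843797]), 'tool_rot': array([-1.79891276e+02,  6.60900851e-03,  1.64030689e+02]), 'force': array([-0.03518719,  0.19011863, -0.22111167]), 'wrist_torque': array([ 0.01125763,  0.04685901, -0.02394431]), 'grasp_force': 0.0, 'grip_width': 0.08668725568292981}
scene 379.9725990539255 379.9725990539255 278.6216159116186 208.91864696869723 [[0.6757, 0.6313, -0.3806, 0.9181], [0.737, -0.5678, 0.3667, -0.3952], [0.0154, -0.5283, -0.8489, 0.9175], [0.0, 0.0, 0.0, 1.0]]
top 407.04251056948834 407.04251056948834 275.99552627546313 207.6604443159843 [[0.0036, -0.9965, 0.0836, 0.4595], [-0.9999, -0.0048, -0.0138, -0.0238], [0.0142, -0.0835, -0.9964, 1.3597], [0.0, 0.0, 0.0, 1.0]]
```

View pics/scene0.png

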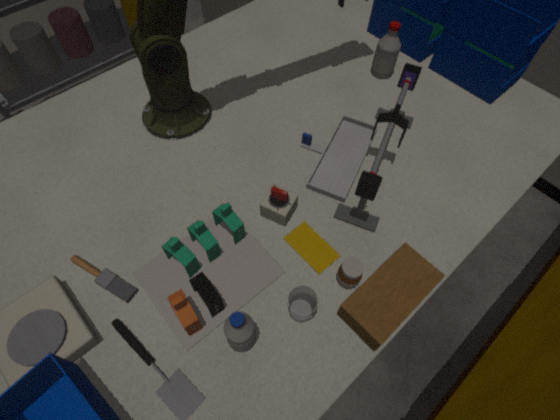

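```bash
python3 -c "
import cv2
i=cv2.imread('pics/top0.png'); print(i.shape); cv2.imwrite('pics/top0b.png',cv2.resize(i,(800,600),interpolation=cv2.INTER_CUBIC))"
```

```text
(420, 560, 3)
```
View pics/top0b.png

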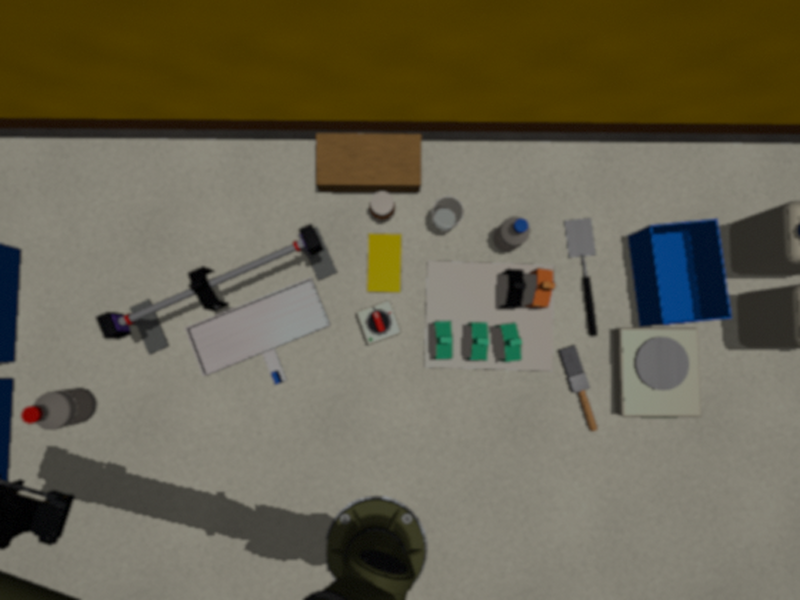

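The scene view shows three greens, one orange and black_b on the white board; black_a is on the bar, and the tray is on the robot's side of it. In the top view (800 px wide), the bar runs (125,320)–(300,245), the fin is at (277,376), the mat at (384,263) and the knob at (378,322). I'll zoom in for measuring.

```bash
python3 - <<'E'
import cv2
t=cv2.imread('pics/top0.png'); s=cv2.imread('pics/scene0.png')
def crop(i,x,y,w,h,k,n):
    c=cv2.resize(i[y:y+h,x:x+w],None,fx=k,fy=k,interpolation=cv2.INTER_CUBIC); c=cv2.convertScaleAbs(c,alpha=1.5,beta=10); cv2.imwrite(n,c)
crop(t,60,145,200,140,4,'pics/ct.png')
crop(s,290,50,140,190,3,'pics/cs.png')
crop(t,240,150,160,120,5,'pics/ct2.png')
E
```

View pics/ct.png

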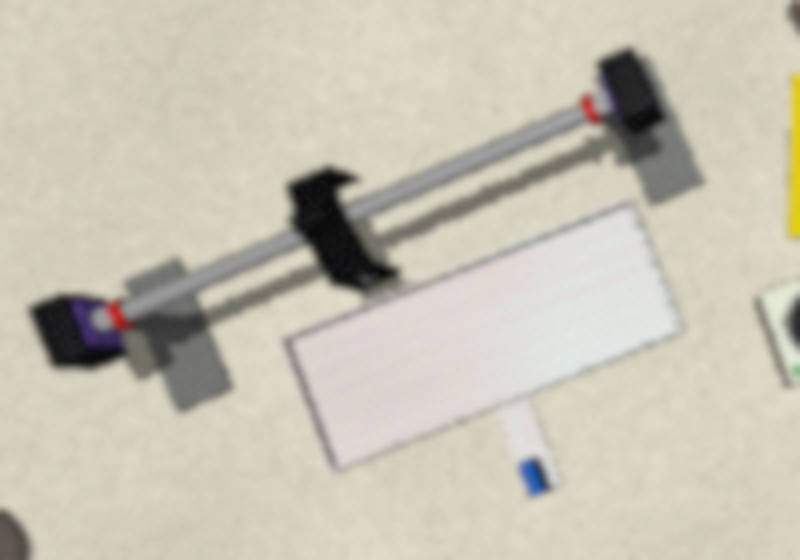

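View pics/cs.png

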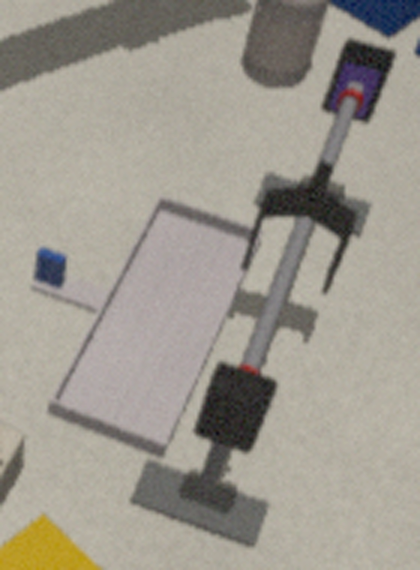

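View pics/ct2.png

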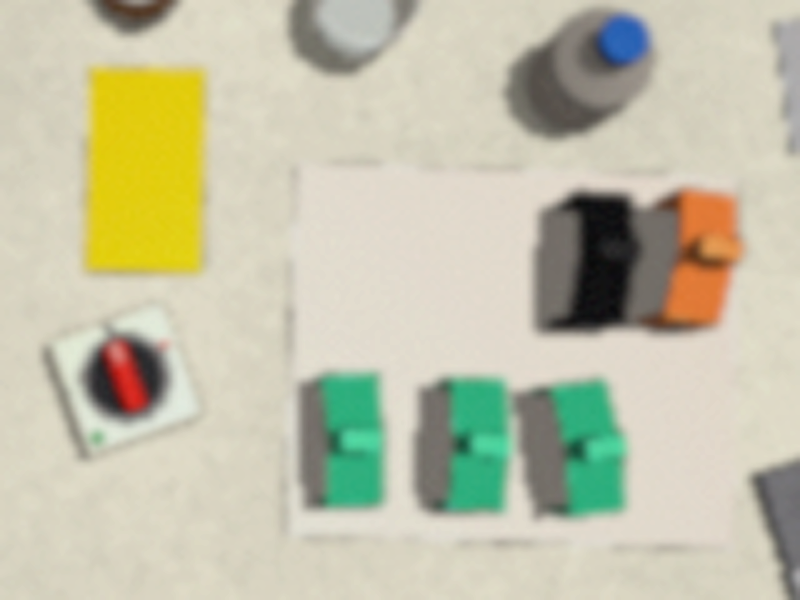

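Measured on the crops. In ct, tray corners are at (290,340), (632,203), (683,330), (335,468), red collars at (120,315) and (590,107), and fin top at (533,467). In ct2, mat corners are at (90,68)–(203,271) and the knob bar runs (113,345)–(135,408). Next I'll compute world poses.

```bash
cat > h.py <<'E'
import cv2, numpy as np
from scipy.optimize import minimize
def rz(a): c,s=np.cos(a),np.sin(a); return np.array([[c,-s,0],[s,c,0],[0,0,1]])
def ray(c,u,v,z):
    T=c["world_from_camera"]; d=T[:3,:3]@[(u-c["cx"])/c["fx"],(v-c["cy"])/c["fy"],1]
    return T[:3,3]+d*(z-T[2,3])/d[2]
def proj(c,P):
    T=c["world_from_camera"]; q=(np.asarray(P)-T[:3,3])@T[:3,:3]
    return np.c_[q[:,0]/q[:,2]*c["fx"]+c["cx"],q[:,1]/q[:,2]*c["fy"]+c["cy"]]
def box(x0,x1,y,z0,z1): return np.array([[x,s*y,z] for x in(x0,x1) for s in(-1,1) for z in(z0,z1)])
def slope(s):
    return np.array([[s*x,t*.018,z] for x,zs in((0,(.087,.0925)),(.0425,(.068,.0735))) for z in zs for t in(-1,1)])
PARTS=[box(-.0425,-.0375,.018,0,.072),box(.0375,.0425,.018,0,.072),slope(1),slope(-1),box(-.007,.007,.013,.09,.126)]
def sil(c,x,y,z,a):
    m=np.zeros(c["color"].shape[:2],np.uint8)
    for p in PARTS:
        q=proj(c,p@rz(a).T+[x,y,z]); h=cv2.convexHull((q*16+0.).round().astype(np.int32)); cv2.fillConvexPoly(m,h,255,shift=4)
    return m
def mask(c,col):
    h=cv2.cvtColor(c["color"],cv2.COLOR_BGR2HSV)
    lo,hi={"green":((65,100,30),(90,255,255)),"orange":((5,130,60),(17,255,255)),"black":((0,0,0),(180,255,45))}[col]
    return cv2.inRange(h,lo,hi)
def fit(cams,col,x,y,z,a):
    """fit x,y,yaw of a frame to its colour mask in the cameras near the guess"""
    data=[]
    for c in cams:
        roi=cv2.dilate(sil(c,x,y,z,a),np.ones((9,9)))
        data.append((c,cv2.GaussianBlur(mask(c,col)&roi,(0,0),1.2).astype(float)))
    def cost(p):
        return sum(np.abs(cv2.GaussianBlur(sil(c,p[0],p[1],z,p[2]),(0,0),1.2).astype(float)-m).sum()/255 for c,m in data)
    best=minimize(cost,[x,y,a],method="Nelder-Mead",options=dict(initial_simplex=[[x,y,a],[x+.01,y,a],[x,y+.01,a],[x,y,a+.15]],xatol=1e-4,fatol=.1))
    return best.x,best.fun/len(cams)
def plan(*wps):
    """print tool-axis shifts for legs through (x,y,z,yaw deg or None); first leg corrects the measured pose"""
    from cell import env
    o=env.get_obs(); p=o["tool_pos"]; yaw=o["tool_rot"][2]
    for x,y,z,w in wps:
        a=np.radians(yaw); d=np.array([x,y,z])-p
        t=0 if w is None else (yaw-w+180)%360-180
        s=np.array([d@[np.cos(a),np.sin(a),0],d@[np.sin(a),-np.cos(a),0],-d[2]])
        n=int(np.ceil(max(np.linalg.norm(s)/.0417,abs(t)/7.16)))
        print("shift %.4f %.4f %.4f turn %.1f rows>=%d"%(*s,t,n)); p=np.array([x,y,z]); yaw-=t
E
python3 - <<'E'
from cell import env
from h import *
T=env.read_camera("top");S=env.read_camera("scene")
def ct(u,v,z): return ray(T,(u+.5)/4-.5+60,(v+.5)/4-.5+145,z)[:2]
def c2(u,v,z): return ray(T,(u+.5)/5-.5+240,(v+.5)/5-.5+150,z)[:2]
def cs(u,v,z): return ray(S,(u+.5)/3-.5+290,(v+.5)/3-.5+50,z)[:2]
r=lambda v:np.round(v,4)
L,R=ct(120,315,.165),ct(590,107,.165); d=L-R
print("bar top",r(L),r(R),"mid",r((L+R)/2),"len",r(np.linalg.norm(d)),"yaw",np.degrees(np.arctan2(-d[0],d[1])))
L,R=cs(352,97,.165),cs(250,370,.165); d=L-R
print("bar scene",r(L),r(R),"mid",r((L+R)/2),r(np.linalg.norm(d)),np.degrees(np.arctan2(-d[0],d[1])))
c=[ct(*p,.022) for p in((290,340),(632,203),(683,330),(335,468))]
print("tray",r(np.mean(c,0)),[r(np.linalg.norm(c[i]-c[i-1])) for i in range(4)],[np.degrees(np.arctan2(-(a-b)[0],(a-b)[1])) for a,b in((c[0],c[1]),(c[3],c[2]))],"fin",r(ct(533,467,.046)),r(cs(50,253,.046)))
c=[c2(*p,.003) for p in((90,68),(205,68),(203,271),(86,270))]; d=c[0]-c[3]
print("mat",r(np.mean(c,0)),[r(np.linalg.norm(c[i]-c[i-1])) for i in range(4)],np.degrees(np.arctan2(d[1],d[0])))
a,b=c2(113,345,.102),c2(135,408,.102); print("knob",r((a+b)/2),np.linalg.norm(a-b),np.degrees(np.arctan2(*(a-b)[::-1])))
for n,col,u,v in(("ga","green",358,440),("gb","green",489,443),("gc","green",604,447),("or","orange",718,247),("bb","black",618,247)):
    g=c2(u,v,.126); f,e=fit([T,S],col,g[0],g[1],.002,0); print(n,r(g),r(f[:2]),np.degrees(f[2]),e)
g=(L+R)/2; g=ct(330,235,.174); f,e=fit([T,S],"black",g[0],g[1],.087,.4); print("ba",r(g),r(f),np.degrees(f[2]),e)
E
```

```text
bar top [0.5111 0.5032] [0.6665 0.1639] mid [0.5888 0.3336] len 0.3732 yaw 24.61663220160889
bar scene [0.5086 0.5129] [0.6603 0.1758] mid [0.5844 0.3444] 0.3697 24.226925016745753
tray [0.5024 0.2682] [np.float64(0.111), np.float64(0.2996), np.float64(0.1132), np.float64(0.3026)] [np.float64(22.371985464580366), np.float64(21.955847375491793)] fin [0.3962 0.2229] [0.384  0.2287]
mat [ 0.6551 -0.0182] [np.float64(0.1369), np.float64(0.0776), np.float64(0.1377), np.float64(0.0783)] -0.696101388815109
knob [ 0.5114 -0.0056] 0.04124298884913493 19.57721896012629
ga [ 0.4725 -0.1478] [ 0.4738 -0.1474] -3.1407857151064835 151.94117647058823
gb [ 0.471  -0.2273] [ 0.4664 -0.225 ] -5.459500048942912 135.39607843137256
gc [ 0.4689 -0.2971] [ 0.4662 -0.2945] 3.477900008318439 150.96666666666667
or [ 0.5911 -0.3687] [ 0.5867 -0.3687] -7.601017033141595 165.36470588235295
bb [ 0.5908 -0.3074] [ 0.5864 -0.306 ] -3.5263585777064996 116.5
ba [0.5696 0.3497] [0.5772 0.3563 0.473 ] 27.100952593477157 150.6921568627451
```

```bash
python3 - <<'E'
from h import *
plan((.179,.624,.33,114.4),(.578,.355,.33,None),(.578,.355,.27,None),(.578,.355,.2,None))
E
```

```text
shift -0.0003 -0.0005 -0.0911 turn 49.6 rows>=7
shift -0.4098 0.2522 -0.0000 turn 0.0 rows>=12
shift 0.0000 0.0000 0.0600 turn 0.0 rows>=2
shift 0.0000 0.0000 0.0700 turn 0.0 rows>=2
```

```bash
python3 steer.py '0 0 -0.091 49.6 0.08; 0 0 -0.091 49.6 0.08; 0 0 -0.091 49.6 0.08; 0 0 -0.091 49.6 0.08; 0 0 -0.091 49.6 0.08; 0 0 -0.091 49.6 0.08; 0 0 -0.091 49.6 0.08; 0 0 -0.091 49.6 0.08' 20
python3 steer.py '-0.205 0.126 0 0 0.08; -0.205 0.126 0 0 0.08; -0.205 0.126 0 0 0.08; -0.205 0.126 0 0 0.08; -0.205 0.126 0 0 0.08; -0.205 0.126 0 0 0.08; -0.205 0.126 0 0 0.08'
python3 steer.py '-0.205 0.126 0 0 0.08; -0.205 0.126 0 0 0.08; -0.205 0.126 0 0 0.08; -0.205 0.126 0 0 0.08; -0.205 0.126 0 0 0.08; -0.205 0.126 0 0 0.08; -0.205 0.126 0 0 0.08; -0.205 0.126 0 0 0.08'
python3 - <<'E'
from cell import env
from h import *
c=env.read_camera("wrist"); cv2.imwrite("pics/w1.png",cv2.convertScaleAbs(c["color"],alpha=1.5,beta=10)); print(c["fx"],np.round(c["world_from_camera"],3).tolist()); o=env.get_obs(); print(o["tool_pos"],o["tool_rot"],o["qpos"])
g=proj(c,[[.578,.355,.213],[.587,.338,.165]]); print(g)
E
```

```text
time_s: 0.87
tool_pos: [0.1789, 0.6248, 0.3303]
tool_rot: [-180.0, 0.0, 114.3]
force: [-0.4, 0.4, -0.2]
grip_width: 0.0803
grasp_force: 0.0
time_s: 1.45
tool_pos: [0.387, 0.4834, 0.3308]
tool_rot: [179.8, 0.3, 113.8]
force: [1.9, -0.8, -0.9]
grip_width: 0.0799
grasp_force: 0.0
time_s: 2.12
tool_pos: [0.5796, 0.3534, 0.3298]
tool_rot: [-179.9, 0.1, 114.3]
force: [-0.5, 1.0, -0.4]
grip_width: 0.08
grasp_force: 0.0
353.0157310597744 [[0.911, 0.398, 0.105, 0.552], [0.411, -0.882, -0.232, 0.417], [0.0, 0.254, -0.967, 0.475], [0.0, 0.0, 0.0, 1.0]]
[0.5778304  0.3558255  0.33002046] [-1.79940827e+02 -3.61541957e-02  1.14495371e+02] [-45.94134032  21.02022322  17.08718929  70.45780677  -6.09181032
  89.43257843  -5.36921834]
[[276.33163679 207.25949714]
 [278.01161644 214.61941109]]
```

View pics/w1.png

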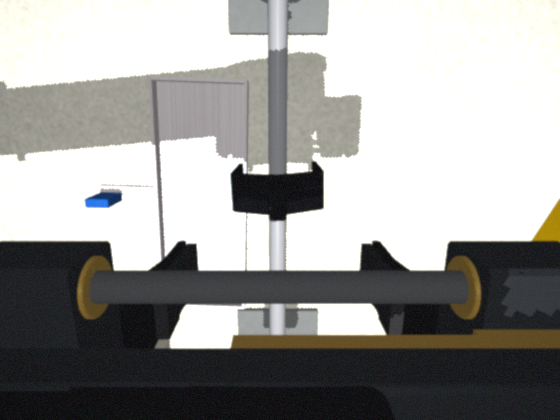

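The wrist view shows the bar vertical at column 277, so the gripper is square to it. Black_a's band spans rows 176–213, and its tab sits just at the ridge near (277,212).

```bash
python3 - <<'E'
from cell import env
from h import *
c=env.read_camera("wrist")
for u,v,z in((277,177,.179),(277,213,.179),(277,218,.213),(234,190,.157),(322,190,.157),(278,60,.173),(277,330,.173),(104,201,.046)): print(u,v,ray(c,u,v,z).round(4))
h=cv2.convertScaleAbs(c["color"],alpha=4); cv2.imwrite("pics/w1c.png",cv2.resize(h[150:240,210:350],None,fx=5,fy=5))
E
```

```text
277 177 [0.5692 0.3738 0.179 ]
277 213 [0.5822 0.3451 0.179 ]
277 218 [0.5802 0.3499 0.213 ]
234 190 [0.5396 0.3432 0.157 ]
322 190 [0.6131 0.3766 0.157 ]
278 60 [0.5314 0.4588 0.173 ]
277 330 [0.6315 0.2365 0.173 ]
104 201 [0.3937 0.2366 0.046 ]
```

View pics/w1c.png

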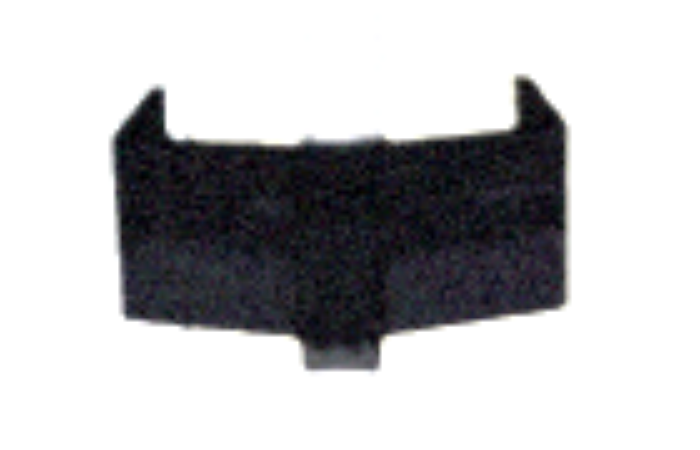

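```bash
python3 steer.py '0 0 0.065 0 0.08; 0 0 0.065 0 0.08; 0 0 0.1 0 0.08; 0 0 0.13 0 0.08; 0 0 0.13 0 0.08; 0 0 0.13 0 0.08; 0 0 0.13 0 0; 0 0 0.13 0 0' 25
python3 steer.py '0 0 0 0 0; 0 0 0 0 0; 0 0 0 0 0; 0 0 -0.03 0 0; 0 0 -0.06 0 0; 0 0 -0.1 0 0; 0 0 -0.14 0 0; 0 0 -0.18 0 0'
python3 steer.py '0 0 0 0 0;0 0 0 0 0;0 0 0 0 0'
python3 - <<'E'
from h import *
plan((.616,.17,.38,101.7),(.655,-.018,.38,89.3),(.655,-.018,.17,None),(.655,-.018,.118,None))
E
```

```text
time_s: 2.88
tool_pos: [0.5788, 0.3573, 0.2039]
tool_rot: [179.7, -0.1, 114.5]
force: [-0.1, -0.8, 0.1]
grip_width: 0.0734
grasp_force: 0.0
time_s: 3.55
tool_pos: [0.5776, 0.3555, 0.3829]
tool_rot: [180.0, -0.0, 114.4]
force: [0.5, -0.1, -0.7]
grip_width: 0.0213
grasp_force: 0.0
time_s: 3.8
tool_pos: [0.5779, 0.3557, 0.3805]
tool_rot: [180.0, -0.0, 114.4]
force: [0.4, 0.5, -1.1]
grip_width: 0.0035
grasp_force: 0.0
shift -0.1848 -0.0421 0.0005 turn 12.7 rows>=5
shift -0.1920 0.0001 -0.0000 turn 12.4 rows>=5
shift 0.0000 0.0000 0.2100 turn 0.0 rows>=6
shift 0.0000 0.0000 0.0520 turn 0.0 rows>=2
```

The fingers close more slowly than I allowed for, so the tab was missed untouched. I'll redo this with a narrower pre-opening and more closing time.

```bash
python3 steer.py '0 0 0 0 0.045;0 0 0 0 0.045;0 0 0 0 0.045;0 0 0 0 0.045;0 0 0.04 0 0.045;0 0 0.08 0 0.045;0 0 0.1 0 0.045;0 0 0.1 0 0.045'
python3 steer.py '0 0 0.04 0 0.045;0 0 0.08 0 0.045;0 0 0.08 0 0.045;0 0 0.08 0 0.045;0 0 0.08 0 0;0 0 0.08 0 0;0 0 0.08 0 0;0 0 0.08 0 0'
python3 steer.py '0 0 0 0 0;0 0 0 0 0;0 0 0 0 0;0 0 0 0 0'
```

```text
time_s: 4.47
tool_pos: [0.5751, 0.3545, 0.2738]
tool_rot: [-179.4, 0.1, 114.4]
force: [-0.3, 0.1, -0.5]
grip_width: 0.043
grasp_force: 0.0
time_s: 5.13
tool_pos: [0.5789, 0.3564, 0.2031]
tool_rot: [179.8, -0.0, 114.4]
force: [-0.4, 0.7, -0.3]
grip_width: 0.0258
grasp_force: 0.0
time_s: 5.47
tool_pos: [0.5776, 0.3558, 0.2015]
tool_rot: [-180.0, -0.0, 114.4]
force: [-3.4, -2.0, 5.9]
grip_width: 0.014
grasp_force: 25.0
```

```bash
python3 steer.py '0 0 -0.03 0 0;0 0 -0.06 0 0;0 0 -0.09 0 0;0 0 -0.12 0 0;0 0 -0.15 0 0;0 0 -0.18 0 0;0 0 -0.18 0 0'
python3 steer.py '-0.037 -0.008 0 3 0;-0.074 -0.017 0 6 0;-0.111 -0.025 0 9 0;-0.148 -0.034 0 12 0;-0.185 -0.042 0 12.7 0;-0.185 -0.042 0 12.7 0;-0.185 -0.042 0 12.7 0'
python3 steer.py '-0.04 0 0 3 0;-0.08 0 0 6 0;-0.12 0 0 9 0;-0.16 0 0 12.4 0;-0.192 0 0 12.4 0;-0.192 0 0 12.4 0;-0.192 0 0 12.4 0'
python3 steer.py '0 0 0.035 0 0;0 0 0.07 0 0;0 0 0.105 0 0;0 0 0.14 0 0;0 0 0.175 0 0;0 0 0.21 0 0;0 0 0.21 0 0;0 0 0.21 0 0'
python3 - <<'E'
from h import *
plan((.655,-.018,.118,89.3))
E
```

```text
time_s: 6.05
tool_pos: [0.5797, 0.3566, 0.3876]
tool_rot: [179.4, -0.1, 114.4]
force: [-0.2, 1.4, 0.5]
grip_width: 0.0142
grasp_force: 25.0
time_s: 6.63
tool_pos: [0.6171, 0.166, 0.3803]
tool_rot: [180.0, 0.1, 101.4]
force: [-0.5, 1.6, -0.3]
grip_width: 0.0137
grasp_force: 25.0
time_s: 7.22
tool_pos: [0.6554, -0.0194, 0.3797]
tool_rot: [-180.0, 0.0, 89.2]
force: [-0.1, 1.0, -0.3]
grip_width: 0.0141
grasp_force: 25.0
time_s: 7.88
tool_pos: [0.6539, -0.0148, 0.1686]
tool_rot: [-179.7, -0.0, 89.5]
force: [-0.5, -0.4, 0.6]
grip_width: 0.0139
grasp_force: 25.0
shift -0.0032 0.0011 0.0506 turn 0.2 rows>=2
```

```bash
python3 steer.py '-0.003 0 0.02 0 0;-0.003 0 0.035 0 0;-0.003 0 0.045 0 0;-0.003 0 0.05 0 0;-0.003 0 0.052 0 0;-0.003 0 0.052 0 0;-0.003 0 0.052 0 0'
python3 steer.py '0 0 0 0 0.04;0 0 0 0 0.04;0 0 0 0 0.04;0 0 0 0 0.04;0 0 0 0 0.04;0 0 -0.02 0 0.04;0 0 -0.05 0 0.05;0 0 -0.09 0 0.05'
python3 steer.py '0 0 -0.04 0 0.04;0 0 -0.08 0 0.04;0 0 -0.08 0 0.04;0 0 -0.08 0 0.04'
python3 - <<'E'
from cell import env
from h import *
c=env.read_camera("wrist"); cv2.imwrite("pics/w2.png",cv2.convertScaleAbs(c["color"],alpha=1.5,beta=10))
c=env.read_camera("scene"); f,e=fit([c],"black",.655,-.018,.003,0); print(f,e)
plan((.4,.2,.29,22.2),(.389,.222,.15,None),(.389,.222,.036,None))
E
```

```text
time_s: 8.47
tool_pos: [0.656, -0.0208, 0.1199]
tool_rot: [179.9, -0.0, 89.3]
force: [0.4, -0.4, -0.2]
grip_width: 0.0134
grasp_force: 25.0
time_s: 9.13
tool_pos: [0.6532, -0.0208, 0.2065]
tool_rot: [-179.6, 0.0, 89.3]
force: [1.3, 0.9, -1.4]
grip_width: 0.0458
grasp_force: 0.0
time_s: 9.47
tool_pos: [0.6566, -0.0215, 0.292]
tool_rot: [179.6, -0.0, 89.3]
force: [-1.3, -0.0, 0.1]
grip_width: 0.0405
grasp_force: 0.0
[ 0.65554579 -0.01771106  0.02882549] 130.1921568627451
shift 0.2179 -0.2573 -0.0023 turn 67.1 rows>=10
shift -0.0019 -0.0245 0.1400 turn 0.0 rows>=4
shift 0.0000 0.0000 0.1140 turn 0.0 rows>=3
```

View pics/w2.png

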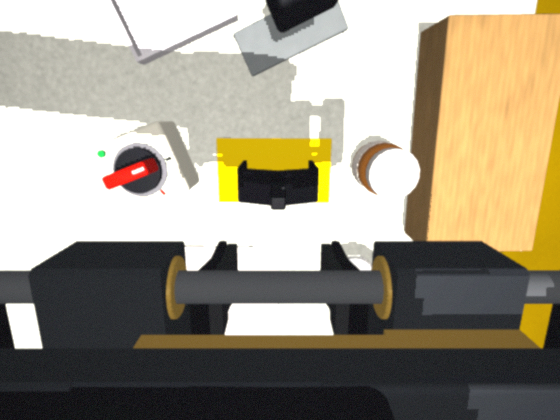

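The black frame stands upright on the mat at (278,185), centred between the mat edges at columns 217–331. Next is the tray fin.

```bash
python3 steer.py '0.218 -0.25 0 0 0.04;0.218 -0.25 0 0 0.04;0.218 -0.25 0 0 0.04;0.218 -0.25 0 0 0.04;0.218 -0.25 0 0 0.04;0.218 -0.25 0 0 0.04;0.218 -0.25 0 0 0.04;0.218 -0.25 0 0 0.04'
python3 steer.py '0 0 0 50 0.04;0 0 0 50 0.04;0 0 0 50 0.04;0 0 0 50 0.04;0 0 0 50 0.04;0 0 0 50 0.04;0 0 0 50 0.04'
python3 steer.py '0 0 0.1 17.1 0.04;0 0 0.1 17.1 0.04;0 0 0.1 17.1 0.04;0 0 0.1 17.1 0.04;0 0 0.1 17.1 0.04'
python3 - <<'E'
from cell import env
from h import *
c=env.read_camera("wrist"); cv2.imwrite("pics/w3.png",cv2.convertScaleAbs(c["color"],alpha=1.5,beta=10))
h=cv2.cvtColor(c["color"],cv2.COLOR_BGR2HSV); m=cv2.inRange(h,(100,150,40),(130,255,255)); n,l,s,ce=cv2.connectedComponentsWithStats(m)
for i in range(1,n):
    if s[i][4]>60: print(s[i],ce[i],ray(c,*ce[i],.046))
print(env.get_obs()["qpos"])
plan((.389,.222,.1,22.2),(.389,.222,.036,None))
E
```

```text
time_s: 10.23
tool_pos: [0.4048, 0.2008, 0.2866]
tool_rot: [-179.9, 0.1, 89.4]
force: [0.5, 1.1, -0.8]
grip_width: 0.04
grasp_force: 0.0
time_s: 10.82
tool_pos: [0.4067, 0.1996, 0.2864]
tool_rot: [-180.0, 0.2, 39.0]
force: [0.0, -0.5, 0.8]
grip_width: 0.0401
grasp_force: 0.0
time_s: 11.23
tool_pos: [0.4065, 0.1993, 0.1869]
tool_rot: [179.9, 0.2, 22.3]
force: [-0.1, 0.2, 0.2]
grip_width: 0.0401
grasp_force: 0.0
[232 187  17  41 598] [240.27591973 207.13879599] [0.39141741 0.22750288 0.046     ]
[-41.224049    -3.97659113  11.30033616 113.92948514   0.83351565
  70.00717415 -97.90594716]
shift -0.0089 -0.0274 0.0886 turn 0.1 rows>=3
shift 0.0000 0.0000 0.0640 turn 0.0 rows>=2
```

View pics/w3.png

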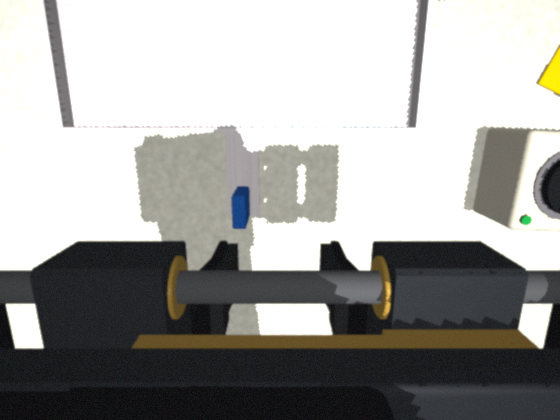

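The fin is at (240,207), and the tray edge is parallel to the image rows. I'll descend on the fin and grip it.

```bash
python3 steer.py '-0.007 -0.032 0.04 0 0.04;-0.007 -0.032 0.08 0 0.04;-0.007 -0.032 0.11 0 0.04;-0.007 -0.032 0.135 0 0.04;-0.007 -0.032 0.15 0 0.04;-0.007 -0.032 0.15 0 0.04;-0.007 -0.032 0.15 0 0.04' 40
python3 steer.py '0 0 0 0 0;0 0 0 0 0;0 0 0 0 0;0 0 0 0 0;0 0 0 0 0;0 0 0 0 0;0 0 0 0 0'
python3 - <<'E'
from cell import env
from h import *
o=env.get_obs(); p=o["tool_pos"]; y=np.radians(24.3); 
c=env.read_camera("top"); cv2.imwrite("pics/t2.png",cv2.convertScaleAbs(cv2.resize(c["color"][145:285,60:260],None,fx=4,fy=4,interpolation=cv2.INTER_CUBIC),alpha=1.5,beta=10))
m=np.array([.5867,.338]); f=m-.125*np.array([np.cos(y),np.sin(y)]); print(f)
plan((*f,p[2],24.3))
E
```

```text
time_s: 11.87
tool_pos: [0.39, 0.2276, 0.0396]
tool_rot: [-180.0, -0.1, 22.3]
force: [-0.4, -0.1, 0.5]
grip_width: 0.0398
grasp_force: 0.0
time_s: 12.45
tool_pos: [0.3894, 0.2276, 0.0393]
tool_rot: [-180.0, -0.1, 22.3]
force: [-2.2, 0.1, 5.4]
grip_width: 0.0116
grasp_force: 40.0
[0.47277459 0.28656071]
shift 0.0995 -0.0230 0.0000 turn -2.0 rows>=3
```

```bash
python3 steer.py '0.015 -0.004 0 0 0;0.03 -0.007 0 0 0;0.045 -0.011 0 -0.5 0;0.06 -0.014 0 -1 0;0.075 -0.018 0 -1.5 0;0.09 -0.021 0 -2 0;0.0995 -0.023 0 -2 0;0.0995 -0.023 0 -2 0' 
python3 steer.py '0 0 0 0 0;0 0 0 0 0'
python3 - <<'E'
from cell import env
from h import *
for n,(x,y,w,h,k) in dict(top=(60,145,200,140,4),scene=(290,50,140,190,3)).items():
    c=env.read_camera(n); cv2.imwrite(f"pics/{n}3.png",cv2.convertScaleAbs(cv2.resize(c["color"][y:y+h,x:x+w],None,fx=k,fy=k,interpolation=cv2.INTER_CUBIC),alpha=1.5,beta=10))
a=cv2.imread("pics/top3.png"); b=cv2.imread("pics/scene3.png")
cv2.imwrite("pics/top3.png",a[:,:700])
E
```

```text
time_s: 13.17
tool_pos: [0.4726, 0.2853, 0.0387]
tool_rot: [180.0, 0.2, 24.2]
force: [-0.0, -0.9, 6.3]
grip_width: 0.0118
grasp_force: 40.0
time_s: 13.33
tool_pos: [0.4725, 0.2853, 0.0387]
tool_rot: [180.0, 0.1, 24.2]
force: [-0.2, -1.5, 4.6]
grip_width: 0.0115
grasp_force: 40.0
```

View pics/scene3.png

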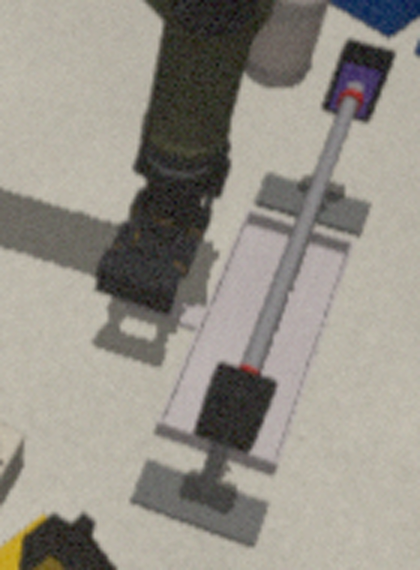

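Tray corners are at (252,213), (350,242), (277,468), (160,430). The foot plates are at (265,175), (371,206), (363,234), (258,200) and (148,462), (267,504), (256,545), (132,498).

```bash
python3 - <<'E'
from cell import env
from h import *
S=env.read_camera("scene")
def cs(p,z): return ray(S,(p[0]+.5)/3-.5+290,(p[1]+.5)/3-.5+50,z)[:2]
tr=[cs(p,.022) for p in((252,213),(350,242),(277,468),(160,430))]
A=np.mean([cs(p,.006) for p in((265,175),(371,206),(363,234),(258,200))],0);B=np.mean([cs(p,.006) for p in((148,462),(267,504),(256,545),(132,498))],0)
d=A-B; print("tray",np.mean(tr,0),[np.linalg.norm(tr[i]-tr[i-1]) for i in range(4)],[np.degrees(np.arctan2(-e[0],e[1])) for e in(tr[0]-tr[3],tr[1]-tr[2])])
print("plates",A,B,(A+B)/2,np.linalg.norm(d),np.degrees(np.arctan2(-d[0],d[1])))
o=(A+B)/2; e=np.mean(tr,0)-o; a=np.radians(24.3); print("tray rel",e@[np.cos(a),np.sin(a)],e@[-np.sin(a),np.cos(a)])
E
```

```text
tray [0.58719988 0.33184356] [np.float64(0.3131701498390304), np.float64(0.10787520169336537), np.float64(0.3113650460221023), np.float64(0.11386084664664207)] [np.float64(23.75629263944399), np.float64(24.847973809509643)]
plates [0.50269363 0.52952455] [0.67453225 0.14247031] [0.58861294 0.33599743] 0.4234849395181012 23.93955634403129
tray rel -0.0029972493449103256 -0.0032043522275700146
```

View pics/top3.png

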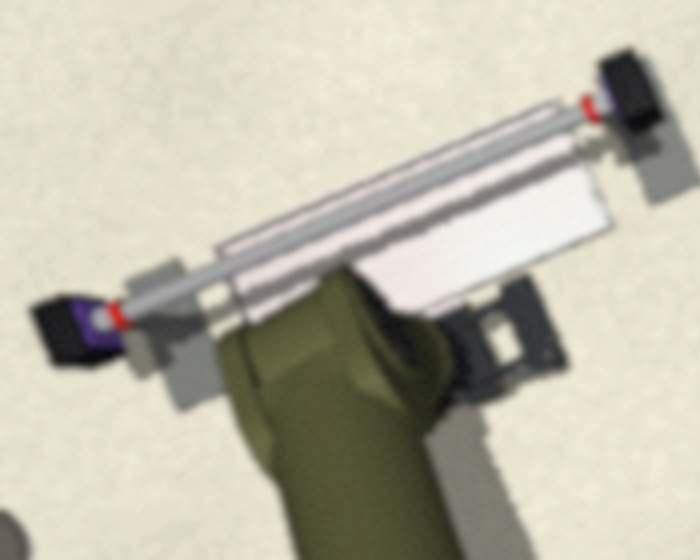

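The tray is centred to within about 3 mm and square to the bar. I'll release it, lift, and go over the greens.

```bash
python3 steer.py '0 0 0 0 0.04;0 0 0 0 0.04;0 0 0 0 0.04;0 0 0 0 0.04;0 0 -0.03 0 0.04;0 0 -0.07 0 0.04;0 0 -0.11 0 0.04;0 0 -0.15 0 0.04'
python3 steer.py '0 0 -0.04 -7 0.04;0 0 -0.08 -14 0.04;0 0 -0.12 -21 0.04;0 0 -0.14 -28 0.04;0 0 -0.14 -35 0.04;0 0 -0.14 -42 0.04;0 0 -0.14 -49 0.04;0 0 -0.14 -49 0.04'
python3 steer.py '0 0 0 -16.5 0.04;0 0 0 -16.5 0.04;0 0 0 -16.5 0.04;0 0 0 -16.5 0.04'
python3 - <<'E'
from h import *
plan((.47,.05,.31,90),(.47,-.19,.31,90))
E
```

```text
time_s: 14.15
tool_pos: [0.4721, 0.2855, 0.1899]
tool_rot: [180.0, 0.0, 24.2]
force: [0.5, 1.7, -1.1]
grip_width: 0.0397
grasp_force: 0.0
time_s: 14.82
tool_pos: [0.4725, 0.2859, 0.3285]
tool_rot: [180.0, -0.0, 73.4]
force: [-1.0, -0.5, -0.0]
grip_width: 0.0402
grasp_force: 0.0
time_s: 15.15
tool_pos: [0.4725, 0.2858, 0.3282]
tool_rot: [-180.0, 0.0, 89.6]
force: [0.5, -0.1, -0.3]
grip_width: 0.0398
grasp_force: 0.0
shift -0.2358 -0.0008 0.0182 turn -0.4 rows>=6
shift -0.2400 -0.0000 -0.0000 turn 0.0 rows>=6
```

```bash
python3 steer.py '-0.28 0.02 -0.03 -0.4 0.04;-0.28 0.02 -0.03 -0.4 0.04;-0.28 0.02 -0.03 -0.4 0.04;-0.28 0.02 -0.03 -0.4 0.04;-0.28 0.02 -0.03 -0.4 0.04;-0.28 0.02 -0.03 -0.4 0.04;-0.28 0.02 -0.03 -0.4 0.04;-0.28 0.02 -0.03 -0.4 0.04'
python3 steer.py '-0.29 0 0 0 0.04;-0.29 0 0 0 0.04;-0.29 0 0 0 0.04;-0.29 0 0 0 0.04;-0.29 0 0 0 0.04;-0.29 0 0 0 0.04;-0.29 0 0 0 0.04;-0.29 0 0 0 0.04'
python3 steer.py '0 0 0 0 0.04;0 0 0 0 0.04'
python3 - <<'E'
from cell import env
from h import *
c=env.read_camera("wrist"); cv2.imwrite("pics/w4.png",cv2.convertScaleAbs(c["color"],alpha=1.3,beta=10)); np.save("w4.npy",c,allow_pickle=True)
for n,col,x,y in(("ga","green",.4738,-.1474),("gb","green",.4664,-.225),("gc","green",.4662,-.2945),("or","orange",.5867,-.3687),("bb","black",.5864,-.306)):
    f,e=fit([c],col,x,y,.002,0); print(n,f.round(4),np.degrees(f[2]),e, proj(c,[[f[0],f[1],.126]]))
E
```

```text
time_s: 15.82
tool_pos: [0.4915, -0.0032, 0.3599]
tool_rot: [179.8, 0.1, 89.2]
force: [-0.2, -0.4, 0.6]
grip_width: 0.0402
grasp_force: 0.0
time_s: 16.48
tool_pos: [0.4888, -0.2933, 0.3583]
tool_rot: [-179.9, 0.4, 89.2]
force: [-1.6, -0.4, 0.3]
grip_width: 0.0397
grasp_force: 0.0
time_s: 16.65
tool_pos: [0.4921, -0.2835, 0.3581]
tool_rot: [-180.0, -0.0, 90.0]
force: [-0.1, 0.4, -0.6]
grip_width: 0.0399
grasp_force: 0.0
ga [ 0.4716 -0.1476  0.0294] 1.6827376435763306 277.0235294117647 [[256.69924113  47.70271708]]
gb [ 0.4685 -0.2259 -0.0347] -1.9892895268858586 164.98431372549018 [[254.90120601 129.0733359 ]]
gc [ 0.4669 -0.2965  0.1741] 9.974034634666127 237.98039215686273 [[254.58834119 195.38263646]]
or [ 0.5894 -0.3695 -0.1425] -8.162741846390732 831.6509803921568 [[362.70674364 257.68668454]]
bb [ 0.587  -0.306  -0.0867] -4.966355821083519 368.01176470588234 [[363.92782368 203.77427439]]
```

View pics/w4.png

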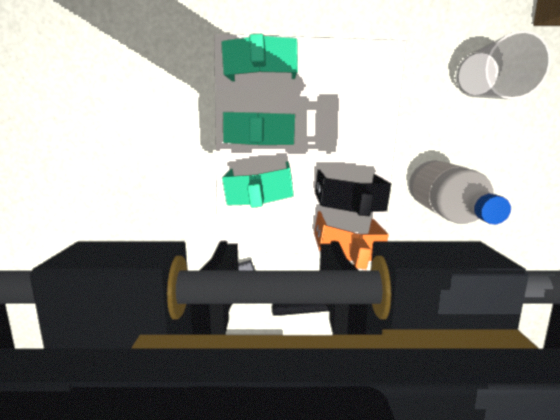

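The wrist view shows the greens at (257,48), (255,128) and (255,195), and the orange at (355,240) beside black_b. The fits agree with the top view, so I'll start with green_a.

```bash
python3 - <<'E'
from h import *
plan((.4716,-.1476,.25,91.7),(.4716,-.1476,.116,None),(.4716,-.1476,.385,None),(.546,.4282,.385,114.3))
E
```

```text
shift 0.1351 -0.0206 0.1082 turn -1.6 rows>=5
shift 0.0000 0.0000 0.1340 turn 0.0 rows>=4
shift 0.0000 0.0000 -0.2690 turn 0.0 rows>=7
shift 0.5733 0.0914 -0.0000 turn -22.6 rows>=14
```

```bash
python3 steer.py '0.135 -0.0206 0.1 -1.6 0.045;0.135 -0.0206 0.1 -1.6 0.045;0.135 -0.0206 0.1 -1.6 0.045;0.135 -0.0206 0.1 -1.6 0.045;0.135 -0.0206 0.1 -1.6 0.045;0.135 -0.0206 0.1 -1.6 0.045;0.135 -0.0206 0.1 -1.6 0.045' 25
python3 steer.py '0 0 0.03 0 0.045;0 0 0.07 0 0.045;0 0 0.1 0 0.045;0 0 0.125 0 0.045;0 0 0.142 0 0.045;0 0 0.142 0 0.045;0 0 0.142 0 0.045'
python3 steer.py '0 0 0 0 0;0 0 0 0 0;0 0 0 0 0;0 0 0 0 0;0 0 0 0 0;0 0 0 0 0'
python3 steer.py '0 0 -0.02 0 0;0 0 -0.05 0 0;0 0 -0.09 0 0;0 0 -0.13 0 0;0 0 -0.17 0 0;0 0 -0.21 0 0;0 0 -0.25 0 0;0 0 -0.269 0 0'
python3 steer.py '0.04 0.006 0 0 0;0.08 0.012 0 0 0;0.12 0.018 0 0 0;0.16 0.025 0 0 0;0.2 0.032 0 0 0;0.24 0.038 0 0 0;0.28 0.045 0 0 0;0.287 0.046 0 0 0'
python3 steer.py '0.04 0.006 0 -4 0;0.08 0.012 0 -8 0;0.12 0.018 0 -12 0;0.16 0.025 0 -16 0;0.2 0.032 0 -20 0;0.24 0.038 0 -22.6 0;0.27 0.045 0 -22.6 0;0.286 0.046 0 -22.6 0'
python3 steer.py '0 0 0 0 0;0 0 0 0 0'
python3 - <<'E'
from h import *
plan((.546,.4282,.26,114.3),(.546,.4282,.202,None))
E
```

```text
time_s: 17.28
tool_pos: [0.4715, -0.1484, 0.2593]
tool_rot: [179.9, 0.0, 91.8]
force: [-0.4, -0.7, 0.5]
grip_width: 0.045
grasp_force: 0.0
time_s: 17.87
tool_pos: [0.4715, -0.1505, 0.1173]
tool_rot: [180.0, 0.1, 91.6]
force: [-0.1, -0.2, 0.3]
grip_width: 0.0447
grasp_force: 0.0
time_s: 18.37
tool_pos: [0.4712, -0.1492, 0.1169]
tool_rot: [180.0, -0.0, 91.7]
force: [0.2, -0.2, -1.0]
grip_width: 0.014
grasp_force: 25.0
time_s: 19.03
tool_pos: [0.4719, -0.1497, 0.3908]
tool_rot: [179.6, 0.0, 91.7]
force: [-0.2, -0.1, 0.6]
grip_width: 0.0136
grasp_force: 25.0
time_s: 19.7
tool_pos: [0.5072, 0.1481, 0.3843]
tool_rot: [-179.9, -0.2, 92.4]
force: [0.0, 1.2, -1.2]
grip_width: 0.0139
grasp_force: 25.0
time_s: 20.37
tool_pos: [0.5445, 0.431, 0.3832]
tool_rot: [-179.9, -0.1, 114.6]
force: [-0.1, 0.2, -0.9]
grip_width: 0.014
grasp_force: 25.0
time_s: 20.53
tool_pos: [0.5453, 0.427, 0.3842]
tool_rot: [-179.9, 0.1, 114.4]
force: [-0.4, -0.2, -1.3]
grip_width: 0.0138
grasp_force: 25.0
shift 0.0008 0.0012 0.1242 turn 0.1 rows>=3
shift 0.0000 0.0000 0.0580 turn 0.0 rows>=2
```

```bash
python3 steer.py '0.0008 0.001 0.03 0 0;0.0008 0.001 0.06 0 0;0.0008 0.001 0.09 0 0;0.0008 0.001 0.12 0 0;0.0008 0.001 0.145 0 0;0.0008 0.001 0.165 0 0;0.0008 0.001 0.176 0 0;0.0008 0.001 0.1805 0 0'
python3 steer.py '0 0 0 0 0;0 0 0 0 0;0 0 0.001 0 0;0 0 0.002 0 0;0 0 0.002 0 0'
python3 steer.py '0 0 0 0 0.03;0 0 0 0 0.03;0 0 0 0 0.03;0 0 0 0 0.03;0 0 -0.02 0 0.03;0 0 -0.05 0 0.03;0 0 -0.09 0 0.045;0 0 -0.13 0 0.045'
python3 steer.py '0 0 -0.05 0 0.045;0 0 -0.05 0 0.045;0 0 -0.05 0 0.045;0 0 -0.05 0 0.045'
python3 - <<'E'
from cell import env
from h import *
c=env.read_camera("scene")
print(fit([c],"green",.546,.428,.087,.424))
cv2.imwrite("pics/s4.png",cv2.convertScaleAbs(cv2.resize(c["color"][50:240,290:430],None,fx=3,fy=3,interpolation=cv2.INTER_CUBIC),alpha=1.5,beta=10))
plan((.52,.1,.37,100),(.4685,-.2259,.25,88),(.4685,-.2259,.116,None),(.4685,-.2259,.385,None),(.573,.368,.385,114.3))
E
```

```text
time_s: 21.2
tool_pos: [0.5461, 0.4251, 0.2034]
tool_rot: [-179.8, 0.1, 114.2]
force: [0.3, 0.3, -0.8]
grip_width: 0.0135
grasp_force: 25.0
time_s: 21.62
tool_pos: [0.5466, 0.4277, 0.2041]
tool_rot: [179.9, -0.0, 114.3]
force: [-0.8, 0.9, -0.9]
grip_width: 0.0145
grasp_force: 25.0
time_s: 22.28
tool_pos: [0.5457, 0.4269, 0.3337]
tool_rot: [-179.9, 0.0, 114.3]
force: [0.6, 0.6, -0.3]
grip_width: 0.0369
grasp_force: 0.0
time_s: 22.62
tool_pos: [0.5464, 0.4275, 0.3836]
tool_rot: [179.9, -0.0, 114.3]
force: [0.3, 0.0, -1.5]
grip_width: 0.0446
grasp_force: 0.0
(array([0.54493229, 0.43050868, 0.41683854]), np.float64(212.06666666666666))
shift -0.2875 -0.1585 0.0119 turn 14.3 rows>=8
shift -0.3120 -0.1073 0.1200 turn 12.0 rows>=9
shift 0.0000 0.0000 0.1340 turn 0.0 rows>=4
shift 0.0000 0.0000 -0.2690 turn 0.0 rows>=7
shift 0.5972 0.0837 -0.0000 turn -26.3 rows>=15
```

View pics/s4.png

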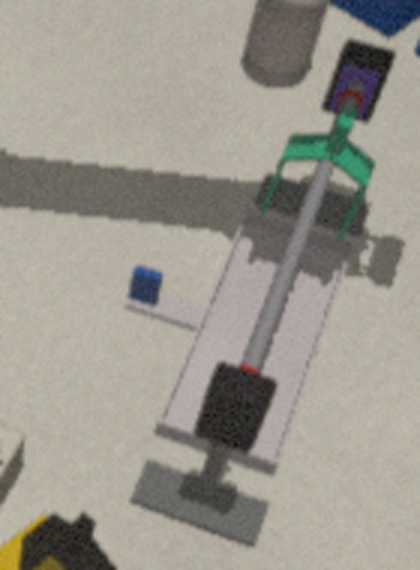

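The green frame hangs square at (330,150), and the tray is unmoved. Next is green_b.

```bash
python3 steer.py '-0.2875 -0.1585 0 14.3 0.045;-0.2875 -0.1585 0 14.3 0.045;-0.2875 -0.1585 0 14.3 0.045;-0.2875 -0.1585 0 14.3 0.045;-0.2875 -0.1585 0 14.3 0.045;-0.2875 -0.1585 0 14.3 0.045;-0.2875 -0.1585 0 14.3 0.045;-0.2875 -0.1585 0 14.3 0.045'
python3 steer.py '-0.312 -0.107 0.02 12 0.045;-0.312 -0.107 0.02 12 0.045;-0.312 -0.107 0.02 12 0.045;-0.312 -0.107 0.02 12 0.045;-0.312 -0.107 0.02 12 0.045;-0.312 -0.107 0.02 12 0.045;-0.312 -0.107 0.02 12 0.045;-0.312 -0.107 0.02 12 0.045'
python3 steer.py '0 0 0.06 0 0.045;0 0 0.09 0 0.045;0 0 0.09 0 0.045;0 0 0.09 0 0.045'
python3 - <<'E'
from h import *
from cell import env
c=env.read_camera("wrist"); print(fit([c],"green",.4685,-.2259,.002,-.035))
plan((.4685,-.2259,.116,88))
E
```

```text
time_s: 23.33
tool_pos: [0.5189, 0.0969, 0.381]
tool_rot: [-179.8, 0.0, 99.9]
force: [0.6, 0.3, 0.2]
grip_width: 0.0449
grasp_force: 0.0
time_s: 24.0
tool_pos: [0.4674, -0.2278, 0.361]
tool_rot: [-179.8, -0.0, 88.0]
force: [0.6, -1.1, 0.6]
grip_width: 0.0451
grasp_force: 0.0
time_s: 24.33
tool_pos: [0.4668, -0.2243, 0.2692]
tool_rot: [-179.5, -0.1, 88.0]
force: [-0.1, -0.9, 1.3]
grip_width: 0.0452
grasp_force: 0.0
(array([ 0.46861656, -0.22688166, -0.05669476]), np.float64(326.07450980392156))
shift -0.0010 -0.0001 0.1562 turn 0.1 rows>=4
```

```bash
python3 steer.py '-0.001 0.001 0.035 0.5 0.045;-0.001 0.001 0.07 0.5 0.045;-0.001 0.001 0.105 0.5 0.045;-0.001 0.001 0.135 0.5 0.045;-0.001 0.001 0.152 0.5 0.045;-0.001 0.001 0.152 0.5 0.045;-0.001 0.001 0.152 0.5 0.045'
python3 steer.py '0 0 0 0 0;0 0 0 0 0;0 0 0 0 0;0 0 0 0 0;0 0 0 0 0;0 0 0 0 0'
python3 steer.py '0 0 -0.02 0 0;0 0 -0.05 0 0;0 0 -0.09 0 0;0 0 -0.13 0 0;0 0 -0.17 0 0;0 0 -0.21 0 0;0 0 -0.25 0 0;0 0 -0.269 0 0'
python3 steer.py '0.04 0.006 0 0 0;0.08 0.011 0 0 0;0.12 0.017 0 0 0;0.16 0.022 0 0 0;0.2 0.028 0 0 0;0.24 0.034 0 0 0;0.28 0.039 0 0 0;0.3 0.042 0 0 0'
python3 steer.py '0.04 0.006 0 -4 0;0.08 0.011 0 -8 0;0.12 0.017 0 -12 0;0.16 0.022 0 -16 0;0.2 0.028 0 -20 0;0.24 0.034 0 -24 0;0.28 0.04 0 -26.8 0;0.296 0.042 0 -26.8 0'
python3 steer.py '0 0 0 0 0;0 0 0 0 0'
python3 - <<'E'
from h import *
plan((.573,.368,.204,114.3))
E
```

```text
time_s: 24.97
tool_pos: [0.4717, -0.2268, 0.1227]
tool_rot: [179.9, 0.0, 87.6]
force: [0.1, 0.1, 0.8]
grip_width: 0.045
grasp_force: 0.0
time_s: 25.47
tool_pos: [0.4702, -0.2268, 0.1214]
tool_rot: [180.0, -0.0, 87.5]
force: [2.1, -0.3, -1.1]
grip_width: 0.0136
grasp_force: 25.0
time_s: 26.13
tool_pos: [0.471, -0.2275, 0.3953]
tool_rot: [179.6, 0.0, 87.5]
force: [0.7, 0.4, -1.3]
grip_width: 0.0141
grasp_force: 25.0
time_s: 26.8
tool_pos: [0.5247, 0.0776, 0.3893]
tool_rot: [-179.9, -0.1, 87.9]
force: [-0.2, 0.8, -1.8]
grip_width: 0.0138
grasp_force: 25.0
time_s: 27.47
tool_pos: [0.5782, 0.372, 0.3876]
tool_rot: [-179.9, -0.2, 114.8]
force: [-0.2, 1.1, -1.6]
grip_width: 0.0139
grasp_force: 25.0
time_s: 27.63
tool_pos: [0.5795, 0.3659, 0.3886]
tool_rot: [-179.9, 0.1, 114.4]
force: [-0.3, -0.6, -0.3]
grip_width: 0.014
grasp_force: 25.0
shift 0.0046 -0.0050 0.1846 turn 0.1 rows>=5
```

```bash
python3 steer.py '0.0046 -0.005 0.03 0 0;0.0046 -0.005 0.06 0 0;0.0046 -0.005 0.09 0 0;0.0046 -0.005 0.12 0 0;0.0046 -0.005 0.145 0 0;0.0046 -0.005 0.165 0 0;0.0046 -0.005 0.176 0 0;0.0046 -0.005 0.18 0 0'
python3 steer.py '0 0 0 0 0;0 0 0 0 0;0 0 0.001 0 0;0 0 0.001 0 0;0 0 0.001 0 0'
python3 steer.py '0 0 0 0 0.03;0 0 0 0 0.03;0 0 0 0 0.03;0 0 0 0 0.03;0 0 -0.02 0 0.03;0 0 -0.05 0 0.03;0 0 -0.09 0 0.045;0 0 -0.13 0 0.045'
python3 steer.py '0 0 -0.05 0 0.045;0 0 -0.05 0 0.045;0 0 -0.05 0 0.045;0 0 -0.05 0 0.045'
python3 - <<'E'
from cell import env
from h import *
c=env.read_camera("scene")
print(fit([c],"green",.573,.368,.087,.424),fit([c],"green",.545,.43,.087,.42))
plan((.52,.05,.385,107),(.467,-.2965,.385,100))
E
```

```text
time_s: 28.3
tool_pos: [0.573, 0.3646, 0.2084]
tool_rot: [-179.8, 0.1, 114.2]
force: [-0.6, -0.2, -0.6]
grip_width: 0.0139
grasp_force: 25.0
time_s: 28.72
tool_pos: [0.5738, 0.3674, 0.2102]
tool_rot: [179.9, -0.0, 114.3]
force: [-0.2, -0.9, -1.2]
grip_width: 0.0137
grasp_force: 25.0
time_s: 29.38
tool_pos: [0.5727, 0.3668, 0.3397]
tool_rot: [-179.9, 0.0, 114.3]
force: [0.5, 0.5, 0.3]
grip_width: 0.0368
grasp_force: 0.0
time_s: 29.72
tool_pos: [0.5735, 0.3672, 0.3895]
tool_rot: [179.9, -0.0, 114.3]
force: [-0.5, -0.2, -0.7]
grip_width: 0.0447
grasp_force: 0.0
(array([0.56697998, 0.37110193, 0.4084328 ]), np.float64(272.3411764705882)) (array([0.54698859, 0.4245149 , 0.35556601]), np.float64(294.34901960784316))
shift -0.2670 -0.1791 0.0029 turn 7.3 rows>=8
shift -0.3159 -0.1520 -0.0000 turn 7.0 rows>=9
```

```bash
python3 steer.py '-0.267 -0.179 0 7.3 0.045;-0.267 -0.179 0 7.3 0.045;-0.267 -0.179 0 7.3 0.045;-0.267 -0.179 0 7.3 0.045;-0.267 -0.179 0 7.3 0.045;-0.267 -0.179 0 7.3 0.045;-0.267 -0.179 0 7.3 0.045;-0.267 -0.179 0 7.3 0.045'
python3 steer.py '-0.3 -0.144 0 7 0.045;-0.3 -0.144 0 7 0.045;-0.3 -0.144 0 7 0.045;-0.3 -0.144 0 7 0.045;-0.3 -0.144 0 7 0.045;-0.3 -0.144 0 7 0.045;-0.3 -0.144 0 7 0.045;-0.3 -0.144 0 7 0.045'
python3 steer.py '-0.016 -0.008 0.04 0 0.045;-0.016 -0.008 0.08 0 0.045;-0.016 -0.008 0.115 0 0.045;-0.016 -0.008 0.115 0 0.045;-0.016 -0.008 0.115 0 0.045'
python3 - <<'E'
from h import *
from cell import env
c=env.read_camera("wrist"); print(fit([c],"green",.467,-.2965,.002,.174))
plan((.467,-.2965,.118,100))
E
```

```text
time_s: 30.43
tool_pos: [0.5186, 0.0456, 0.3872]
tool_rot: [-179.8, 0.0, 106.8]
force: [1.5, -0.3, -0.5]
grip_width: 0.045
grasp_force: 0.0
time_s: 31.1
tool_pos: [0.469, -0.2803, 0.3872]
tool_rot: [-179.9, -0.1, 100.0]
force: [0.6, -0.9, 0.1]
grip_width: 0.0451
grasp_force: 0.0
time_s: 31.52
tool_pos: [0.4638, -0.2948, 0.2716]
tool_rot: [-179.7, -0.2, 100.0]
force: [0.3, -0.1, 0.8]
grip_width: 0.0451
grasp_force: 0.0
(array([ 0.4676788 , -0.29663984,  0.13431753]), np.float64(335.043137254902))
shift -0.0012 0.0015 0.1562 turn 0.1 rows>=4
```

```bash
python3 steer.py '0 0 0.035 0 0.045;0 0 0.07 0 0.045;0 0 0.105 0 0.045;0 0 0.135 0 0.045;0 0 0.153 0 0.045;0 0 0.153 0 0.045;0 0 0.153 0 0.045'
python3 steer.py '0 0 0 0 0;0 0 0 0 0;0 0 0 0 0;0 0 0 0 0;0 0 0 0 0;0 0 0 0 0'
python3 steer.py '0 0 -0.02 0 0;0 0 -0.05 0 0;0 0 -0.09 0 0;0 0 -0.13 0 0;0 0 -0.17 0 0;0 0 -0.21 0 0;0 0 -0.25 0 0;0 0 -0.269 0 0'
python3 steer.py '0.036 0.015 0 0 0;0.072 0.03 0 0 0;0.108 0.045 0 0 0;0.144 0.06 0 0 0;0.18 0.075 0 0 0;0.215 0.09 0 0 0;0.25 0.104 0 0 0;0.2865 0.118 0 0 0'
python3 steer.py '0.036 0.015 0 -3 0;0.072 0.03 0 -6 0;0.108 0.045 0 -9 0;0.144 0.06 0 -12 0;0.18 0.075 0 -14.3 0;0.215 0.09 0 -14.3 0;0.25 0.104 0 -14.3 0;0.2865 0.118 0 -14.3 0'
python3 steer.py '0 0 0 0 0;0 0 0 0 0;0 0 0 0 0'
python3 - <<'E'
from h import *
plan((.6003,.3079,.206,114.3))
E
```

```text
time_s: 32.15
tool_pos: [0.4668, -0.2964, 0.1228]
tool_rot: [179.9, 0.1, 100.1]
force: [-0.1, -0.5, 0.3]
grip_width: 0.0447
grasp_force: 0.0
time_s: 32.65
tool_pos: [0.4655, -0.2961, 0.1215]
tool_rot: [180.0, 0.0, 100.0]
force: [0.1, -0.8, -0.5]
grip_width: 0.0135
grasp_force: 25.0
time_s: 33.32
tool_pos: [0.4659, -0.2969, 0.3954]
tool_rot: [179.7, 0.2, 100.0]
force: [0.4, -0.6, -0.5]
grip_width: 0.0141
grasp_force: 25.0
time_s: 33.98
tool_pos: [0.5315, 0.0081, 0.3901]
tool_rot: [180.0, -0.0, 100.0]
force: [0.7, -0.7, -0.1]
grip_width: 0.0137
grasp_force: 25.0
time_s: 34.65
tool_pos: [0.5981, 0.3106, 0.3898]
tool_rot: [-180.0, 0.0, 114.3]
force: [0.4, -0.0, 0.8]
grip_width: 0.0139
grasp_force: 25.0
time_s: 34.9
tool_pos: [0.598, 0.3088, 0.3894]
tool_rot: [-179.9, 0.1, 114.3]
force: [1.2, -0.9, -0.3]
grip_width: 0.0135
grasp_force: 25.0
shift -0.0018 0.0017 0.1834 turn 0.0 rows>=5
```

```bash
python3 steer.py '-0.0018 0.0017 0.03 0 0;-0.0018 0.0017 0.06 0 0;-0.0018 0.0017 0.09 0 0;-0.0018 0.0017 0.12 0 0;-0.0018 0.0017 0.145 0 0;-0.0018 0.0017 0.165 0 0;-0.0018 0.0017 0.176 0 0;-0.0018 0.0017 0.181 0 0'
python3 steer.py '0 0 0 0 0;0 0 0 0 0;0 0 0.001 0 0;0 0 0.001 0 0;0 0 0.001 0 0'
python3 steer.py '0 0 0 0 0.03;0 0 0 0 0.03;0 0 0 0 0.03;0 0 0 0 0.03;0 0 -0.02 0 0.03;0 0 -0.05 0 0.03;0 0 -0.09 0 0.045;0 0 -0.13 0 0.045'
python3 steer.py '0 0 -0.05 0 0.045;0 0 -0.05 0 0.045;0 0 -0.05 0 0.045;0 0 -0.05 0 0.045'
python3 - <<'E'
from h import *
plan((.595,-.02,.387,98),(.589,-.3695,.387,85),)
E
```

```text
time_s: 35.57
tool_pos: [0.5998, 0.3062, 0.2077]
tool_rot: [-179.9, 0.0, 114.2]
force: [-0.3, 0.1, 0.6]
grip_width: 0.0137
grasp_force: 25.0
time_s: 35.98
tool_pos: [0.6007, 0.3086, 0.2092]
tool_rot: [179.9, -0.0, 114.3]
force: [-0.5, 0.4, -0.5]
grip_width: 0.0138
grasp_force: 25.0
time_s: 36.65
tool_pos: [0.5996, 0.3081, 0.3387]
tool_rot: [-179.9, 0.0, 114.3]
force: [1.0, 0.3, 0.1]
grip_width: 0.037
grasp_force: 0.0
time_s: 36.98
tool_pos: [0.6004, 0.3084, 0.3885]
tool_rot: [179.9, -0.0, 114.3]
force: [0.6, 0.1, -0.3]
grip_width: 0.0448
grasp_force: 0.0
shift -0.2970 -0.1402 0.0015 turn 16.3 rows>=8
shift -0.3453 -0.0546 -0.0000 turn 13.0 rows>=9
```

```bash
python3 steer.py '-0.297 -0.14 0 16.3 0.045;-0.297 -0.14 0 16.3 0.045;-0.297 -0.14 0 16.3 0.045;-0.297 -0.14 0 16.3 0.045;-0.297 -0.14 0 16.3 0.045;-0.297 -0.14 0 16.3 0.045;-0.297 -0.14 0 16.3 0.045;-0.297 -0.14 0 16.3 0.045'
python3 steer.py '-0.32 -0.052 0 13 0.045;-0.32 -0.052 0 13 0.045;-0.32 -0.052 0 13 0.045;-0.32 -0.052 0 13 0.045;-0.32 -0.052 0 13 0.045;-0.32 -0.052 0 13 0.045;-0.32 -0.052 0 13 0.045;-0.32 -0.052 0 13 0.045'
python3 steer.py '-0.025 -0.003 0.04 0 0.045;-0.025 -0.003 0.08 0 0.045;-0.025 -0.003 0.1 0 0.045;-0.025 -0.003 0.1 0 0.045;-0.025 -0.003 0.1 0 0.045;-0.025 -0.003 0.1 0 0.045'
python3 - <<'E'
from h import *
from cell import env
c=env.read_camera("wrist")
for g in(-.14,0,.14): print(fit([c],"orange",.589,-.3695,.002,g))
cv2.imwrite("pics/w5.png",c["color"])
plan((.589,-.3695,.12,85))
E
```

```text
time_s: 37.65
tool_pos: [0.5937, -0.023, 0.3859]
tool_rot: [-179.8, 0.0, 97.9]
force: [0.7, -0.5, -0.3]
grip_width: 0.0449
grasp_force: 0.0
time_s: 38.32
tool_pos: [0.5864, -0.3474, 0.3853]
tool_rot: [-179.8, -0.0, 84.9]
force: [-0.4, -0.4, 0.6]
grip_width: 0.0452
grasp_force: 0.0
time_s: 38.82
tool_pos: [0.5836, -0.3685, 0.2891]
tool_rot: [179.9, 0.0, 85.1]
force: [0.4, -0.1, 0.7]
grip_width: 0.0448
grasp_force: 0.0
(array([ 0.58921609, -0.36994801, -0.17365418]), np.float64(329.00392156862745))
(array([ 0.58885695, -0.3702966 , -0.15239848]), np.float64(328.01960784313724))
(array([ 0.58801235, -0.36912963, -0.1137037 ]), np.float64(369.0352941176471))
shift -0.0003 0.0051 0.1701 turn 0.1 rows>=5
```

```bash
python3 steer.py '0 0.005 0.035 4 0.045;0 0.005 0.07 4 0.045;0 0.005 0.105 4 0.045;0 0.005 0.14 4 0.045;0 0.005 0.16 4 0.045;0 0.005 0.17 4 0.045;0 0.005 0.17 4 0.045;0 0.005 0.17 4 0.045'
python3 steer.py '0 0 0 0 0;0 0 0 0 0;0 0 0 0 0;0 0 0 0 0;0 0 0 0 0;0 0 0 0 0'
python3 steer.py '0 0 -0.02 0 0;0 0 -0.06 0 0;0 0 -0.1 0 0;0 0 -0.14 0 0;0 0 -0.18 0 0;0 0 -0.22 0 0;0 0 -0.26 0 0;0 0 -0.29 0 0'
python3 steer.py '0.038 -0.004 0 0 0;0.076 -0.007 0 0 0;0.114 -0.011 0 0 0;0.152 -0.014 0 0 0;0.19 -0.018 0 0 0;0.23 -0.022 0 0 0;0.27 -0.026 0 0 0;0.308 -0.0293 0 0 0'
python3 steer.py '0.038 -0.004 0 -5 0;0.076 -0.007 0 -10 0;0.114 -0.011 0 -15 0;0.152 -0.014 0 -20 0;0.19 -0.018 0 -25 0;0.23 -0.022 0 -30 0;0.27 -0.026 0 -33.3 0;0.308 -0.0293 0 -33.3 0'
python3 steer.py '0 0 0 0 0;0 0 0 0 0;0 0 0 0 0'
python3 - <<'E'
from h import *
plan((.6274,.2478,.206,114.3))
E
```

```text
time_s: 39.53
tool_pos: [0.5892, -0.3697, 0.1201]
tool_rot: [179.8, 0.1, 81.1]
force: [-0.2, -0.5, 0.6]
grip_width: 0.0453
grasp_force: 0.0
time_s: 40.03
tool_pos: [0.5881, -0.3692, 0.1184]
tool_rot: [180.0, -0.0, 81.0]
force: [0.4, 0.4, 1.9]
grip_width: 0.0139
grasp_force: 25.0
time_s: 40.7
tool_pos: [0.5879, -0.3692, 0.4121]
tool_rot: [179.8, 0.1, 81.0]
force: [0.6, -0.6, 0.4]
grip_width: 0.014
grasp_force: 25.0
time_s: 41.37
tool_pos: [0.6067, -0.058, 0.4081]
tool_rot: [180.0, -0.0, 81.1]
force: [0.3, -0.5, -0.4]
grip_width: 0.0139
grasp_force: 25.0
time_s: 42.03
tool_pos: [0.6257, 0.2507, 0.4081]
tool_rot: [180.0, -0.0, 114.5]
force: [0.6, 0.4, -1.0]
grip_width: 0.0142
grasp_force: 25.0
time_s: 42.28
tool_pos: [0.6263, 0.2479, 0.4076]
tool_rot: [-179.9, 0.1, 114.3]
force: [0.4, -0.3, -0.2]
grip_width: 0.0139
grasp_force: 25.0
shift -0.0005 0.0010 0.2016 turn 0.0 rows>=5
```

```bash
python3 steer.py '0 0.001 0.035 0 0;0 0.001 0.07 0 0;0 0.001 0.105 0 0;0 0.001 0.14 0 0;0 0.001 0.165 0 0;0 0.001 0.185 0 0;0 0.001 0.197 0 0;0 0.001 0.202 0 0'
python3 steer.py '0 0 0 0 0;0 0 0 0 0;0 0 0.001 0 0;0 0 0.001 0 0;0 0 0.001 0 0'
python3 steer.py '0 0 0 0 0.03;0 0 0 0 0.03;0 0 0 0 0.03;0 0 0 0 0.03;0 0 -0.02 0 0.03;0 0 -0.05 0 0.03;0 0 -0.09 0 0.045;0 0 -0.13 0 0.045'
python3 steer.py '0 0 -0.05 0 0.045;0 0 -0.05 0 0.045;0 0 -0.05 0 0.045;0 0 -0.05 0 0.045'
python3 - <<'E'
from cell import env
from h import *
c=env.read_camera("scene")
h=cv2.cvtColor(c["color"],cv2.COLOR_BGR2HSV); m=cv2.inRange(h,(100,150,40),(130,255,255)); n,l,s,ce=cv2.connectedComponentsWithStats(m[:,290:350])
for i in range(1,n):
    if s[i][4]>20: print(s[i],ce[i]+[290,0],ray(c,*(ce[i]+[290,0]),.04))
# expected tray fin
print(fit([c],"orange",.6274,.2478,.087,.424))
a=cv2.convertScaleAbs(cv2.resize(c["color"][50:240,290:430],None,fx=3,fy=3,interpolation=cv2.INTER_CUBIC),alpha=1.5,beta=10)
b=env.read_camera("top"); b=cv2.convertScaleAbs(cv2.resize(b["color"][145:285,60:180],None,fx=3,fy=3,interpolation=cv2.INTER_CUBIC),alpha=1.5,beta=10)
b=cv2.copyMakeBorder(b,0,570-420,0,0,cv2.BORDER_CONSTANT); cv2.imwrite("pics/both5.png",np.hstack([a,b]))
o=env.read_camera("top"); h=cv2.cvtColor(o["color"],cv2.COLOR_BGR2HSV); m=cv2.inRange(h,(170,120,60),(180,255,255))|cv2.inRange(h,(0,150,60),(4,255,255)); m[:,:240]=0;m[:,300:]=0;m[:200]=0;m[250:]=0
p=np.argwhere(m)[:,::-1].astype(np.float32); print(len(p),cv2.minAreaRect(p))
r=cv2.minAreaRect(p); bx=cv2.boxPoints(r); W=[ray(o,*q,.102)[:2] for q in bx]; print(np.mean(W,0),W)
plan((.5114,-.0056,.385,None))
E
```

```text
time_s: 42.95
tool_pos: [0.6266, 0.2465, 0.2043]
tool_rot: [-179.8, 0.0, 114.2]
force: [-0.4, 0.6, -1.2]
grip_width: 0.014
grasp_force: 25.0
time_s: 43.37
tool_pos: [0.6277, 0.249, 0.2063]
tool_rot: [179.9, -0.0, 114.3]
force: [0.8, 1.0, -1.5]
grip_width: 0.0137
grasp_force: 25.0
time_s: 44.03
tool_pos: [0.6264, 0.2486, 0.3357]
tool_rot: [-179.9, 0.0, 114.3]
force: [0.9, 0.4, 0.3]
grip_width: 0.0369
grasp_force: 0.0
time_s: 44.37
tool_pos: [0.6273, 0.2488, 0.3855]
tool_rot: [179.9, -0.0, 114.3]
force: [-0.6, -0.2, -1.0]
grip_width: 0.0444
grasp_force: 0.0
(array([0.6255701 , 0.25047839, 0.36164622]), np.float64(222.38823529411764))
74 ((264.95001220703125, 225.3500213623047), (12.649109840393066, 6.008327484130859), 71.56504821777344)
[ 0.51000588 -0.00731577] [array([0.52552894, 0.00775926]), array([ 0.53148773, -0.00982235]), array([ 0.49446504, -0.02237411]), array([ 0.48854182, -0.00482589])]
shift -0.1843 -0.2097 -0.0022 turn 0.0 rows>=7
```

```bash
python3 steer.py '-0.184 -0.21 0 0 0.045;-0.184 -0.21 0 0 0.045;-0.184 -0.21 0 0 0.045;-0.184 -0.21 0 0 0.045;-0.184 -0.21 0 0 0.045;-0.184 -0.21 0 0 0.045;-0.184 -0.21 0 0 0.045;-0.184 -0.21 0 0 0.045'
python3 steer.py '0 0 0.1 -50 0.05;0 0 0.1 -50 0.05;0 0 0.1 -50 0.05;0 0 0.1 -50 0.05;0 0 0.1 -50 0.05;0 0 0.1 -50 0.05;0 0 0.1 -50 0.05;0 0 0.1 -50 0.05'
python3 steer.py '0 0 0 -35 0.05;0 0 0 -35 0.05;0 0 0 -35 0.05;0 0 0 -35 0.05;0 0 0 -35 0.05;0 0 0 -35 0.05;0 0 0 -35 0.05'
python3 - <<'E'
from cell import env
from h import *
c=env.read_camera("scene")
h=cv2.cvtColor(c["color"],cv2.COLOR_BGR2HSV); m=cv2.inRange(h,(100,120,40),(130,255,255)); n,l,s,ce=cv2.connectedComponentsWithStats(m)
for i in range(1,n):
    if s[i][4]>20 and s[i][0]<360: print(s[i],ce[i],ray(c,*ce[i],.035))
a=np.radians(24.3); print("expected fin px",proj(c,[[.4725,.2853,.046],[.4725,.2853,.02]]))
a=cv2.convertScaleAbs(cv2.resize(c["color"][50:240,290:430],None,fx=3,fy=3,interpolation=cv2.INTER_CUBIC),alpha=1.5,beta=10)
b=env.read_camera("top"); b=cv2.convertScaleAbs(cv2.resize(b["color"][145:285,60:180],None,fx=3,fy=3,interpolation=cv2.INTER_CUBIC),alpha=1.5,beta=10)
b=cv2.copyMakeBorder(b,0,570-420,0,0,cv2.BORDER_CONSTANT); cv2.imwrite("pics/both5.png",np.hstack([a,b]))
w=env.read_camera("wrist"); h=cv2.cvtColor(w["color"],cv2.COLOR_BGR2HSV); m=cv2.inRange(h,(170,120,60),(180,255,255))|cv2.inRange(h,(0,150,60),(4,255,255)); m[240:]=0
p=np.argwhere(m)[:,::-1].astype(np.float32); bx=cv2.boxPoints(cv2.minAreaRect(p)); W=[ray(w,*q,.098)[:2] for q in bx]; print(len(p),np.mean(W,0),W,p.min(0),p.max(0))
print(env.get_obs()["qpos"]); plan((.5107,-.0065,.089,199))
E
```

```text
time_s: 45.18
tool_pos: [0.5089, -0.0133, 0.385]
tool_rot: [-179.9, 0.0, 113.7]
force: [0.9, -0.5, 0.3]
grip_width: 0.045
grasp_force: 0.0
time_s: 45.85
tool_pos: [0.5109, -0.005, 0.2836]
tool_rot: [-179.9, -0.1, 164.5]
force: [0.1, 0.1, -0.8]
grip_width: 0.0502
grasp_force: 0.0
time_s: 46.43
tool_pos: [0.5112, -0.0051, 0.2844]
tool_rot: [180.0, -0.1, -161.0]
force: [-0.4, -1.0, 0.2]
grip_width: 0.0502
grasp_force: 0.0
[335 139   8  11  49] [338.14285714 143.48979592] [0.47023725 0.28208265 0.035     ]
[230 312  14  15 171] [236.56140351 319.13450292] [ 0.6787382 -0.2893948  0.035    ]
[   0  353  120   67 4764] [ 52.13518052 394.81738035] [ 0.54304389 -0.67218328  0.035     ]
expected fin px [[339.94011159 140.94474229]
 [338.66574595 146.63416352]]
638 [ 0.5107975  -0.00545704] [array([ 0.52488816, -0.03069649]), array([ 0.48330182, -0.01505883]), array([0.49615194, 0.01946587]), array([0.53884809, 0.00446129])] [249. 164.] [287. 213.]
[-27.99891999  -0.34050563  25.67050511  99.36735264   0.14975108
  80.96525909 106.80302117]
shift 0.0011 -0.0010 0.1958 turn 0.2 rows>=5
```

View pics/both5.png

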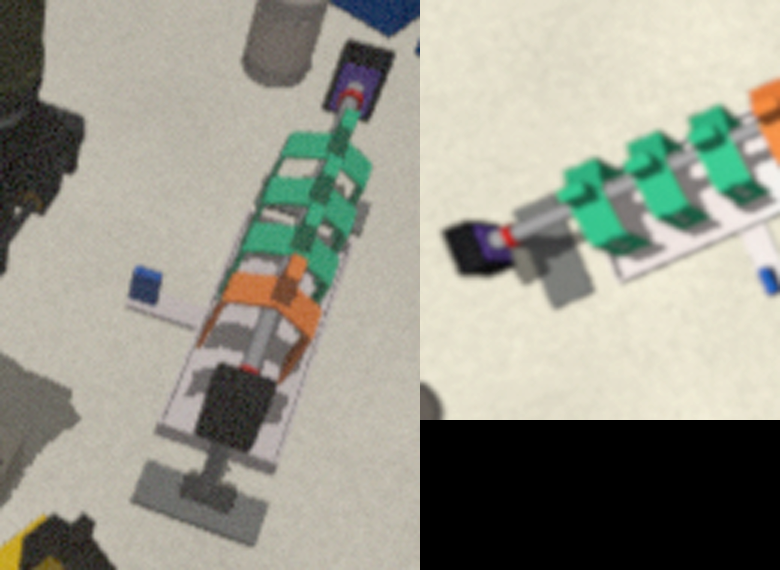

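All four frames hang separately over the tray (greens at (580,195), (650,165), (715,140), orange at (770,110)), and the tray is in place. Now the knob.

```bash
python3 steer.py '0.001 -0.001 0.04 0 0.05;0.001 -0.001 0.08 0 0.05;0.001 -0.001 0.12 0 0.05;0.001 -0.001 0.15 0 0.05;0.001 -0.001 0.175 0 0.05;0.001 -0.001 0.19 0 0.05;0.001 -0.001 0.195 0 0.05;0.001 -0.001 0.195 0 0.05' 45
python3 steer.py '0 0 0 0 0;0 0 0 0 0;0 0 0 0 0;0 0 0 0 0;0 0 0 0 0;0 0 0 0 0;0 0 0 0 0;0 0 0 0 0'
python3 steer.py '0 0 0 6 0;0 0 0 12 0;0 0 0 18 0;0 0 0 24 0;0 0 0 30 0;0 0 0 36 0;0 0 0 42 0;0 0 0 48 0'
python3 steer.py '0 0 0 5 0;0 0 0 10 0;0 0 0 15 0;0 0 0 18 0;0 0 0 20 0;0 0 0 21 0;0 0 0 21 0;0 0 0 21 0'
```

```text
time_s: 47.25
tool_pos: [0.51, -0.0067, 0.0888]
tool_rot: [180.0, -0.2, -160.8]
force: [1.0, 0.1, 0.2]
grip_width: 0.0502
grasp_force: 0.0
time_s: 47.92
tool_pos: [0.5107, -0.0046, 0.0905]
tool_rot: [179.8, 0.0, -160.6]
force: [-2.0, 4.7, 4.2]
grip_width: 0.0136
grasp_force: 45.0
time_s: 48.58
tool_pos: [0.5107, -0.0051, 0.0905]
tool_rot: [179.9, -0.1, 151.1]
force: [-2.4, 4.0, 4.1]
grip_width: 0.0139
grasp_force: 45.0
time_s: 49.25
tool_pos: [0.5106, -0.0053, 0.0905]
tool_rot: [180.0, -0.1, 130.5]
force: [-3.7, 3.1, 5.9]
grip_width: 0.014
grasp_force: 45.0
```

```bash
python3 -c "
from cell import env
o=env.get_obs(); print(o['tool_rot'],o['wrist_torque'],o['grip_width'],o['force'])"
```

```text
[ 1.79996654e+02 -9.17385154e-02  1.30461919e+02] [0.62561339 0.68500367 0.40858857] 0.014015098485341524 [-3.6845484   3.12162413  5.87958513]
```

```bash
python3 steer.py '0 0 0 2 0;0 0 0 3 0;0 0 0 3 0;0 0 0 3 0;0 0 0 3 0'; python3 -c "
from cell import env
o=env.get_obs(); print(o['tool_rot'],o['wrist_torque'])
from h import *
w=env.read_camera('scene');cv2.imwrite('pics/k.png',w['color'])"
```

```text
time_s: 49.67
tool_pos: [0.5106, -0.0053, 0.0905]
tool_rot: [-180.0, -0.1, 127.6]
force: [-3.6, 3.4, 5.9]
grip_width: 0.014
grasp_force: 45.0
[-1.79975554e+02 -6.23569669e-02  1.27590458e+02] [0.58910854 0.66046288 1.04175286]
```

The torque climbs to 1 N m, so the knob is at its stop. I'll ease it back, release and check the scene.

```bash
python3 steer.py '0 0 0 -7 0;0 0 0 -14 0;0 0 0 -21 0;0 0 0 -28 0;0 0 0 -35 0;0 0 0 -42 0;0 0 0 -49 0;0 0 0 -49 0'
python3 steer.py '0 0 0 -7 0;0 0 0 -14 0;0 0 0 -20 0;0 0 0 -20 0;0 0 0 -20 0.06;0 0 0 -20 0.06;0 0 0 -20 0.06;0 0 0 -20 0.06'
python3 steer.py '0 0 0 0 0.06;0 0 0 0 0.06;0 0 0 0 0.06;0 0 -0.03 0 0.06;0 0 -0.07 0 0.06;0 0 -0.11 0 0.06;0 0 -0.15 0 0.06;0 0 -0.19 0 0.06'
python3 steer.py '0 0 0 0 0.06;0 0 0 0 0.06;0 0 0 0 0.06;0 0 0 0 0.06;0 0 0 0 0.06;0 0 0 0 0.06'
python3 - <<'E'
from cell import env
from h import *
w=env.read_camera("wrist"); h=cv2.cvtColor(w["color"],cv2.COLOR_BGR2HSV); m=cv2.inRange(h,(170,120,60),(180,255,255))|cv2.inRange(h,(0,150,60),(4,255,255)); m[240:]=0
p=np.argwhere(m)[:,::-1].astype(np.float32); bx=cv2.boxPoints(cv2.minAreaRect(p)); W=np.array([ray(w,*q,.098)[:2] for q in bx]); print("knob",len(p),W.mean(0).round(4),W.round(3).tolist())
c=env.read_camera("scene"); h=cv2.cvtColor(c["color"],cv2.COLOR_BGR2HSV); m=cv2.inRange(h,(100,120,40),(130,255,255)); n,l,s,ce=cv2.connectedComponentsWithStats(m)
for i in range(1,n):
    if s[i][4]>20 and 300<s[i][0]<360: print("fin",s[i],ce[i])
b=cv2.convertScaleAbs(cv2.imread("pics/both5.png")); a=cv2.convertScaleAbs(cv2.resize(c["color"][50:240,290:430],None,fx=3,fy=3,interpolation=cv2.INTER_CUBIC),alpha=1.5,beta=10)
d=cv2.absdiff(a,b[:,:420]).max(2)>60; d[:, :130]=0; print("changed px in bar/tray area",d.sum())
E
```

```text
time_s: 50.38
tool_pos: [0.5108, -0.0049, 0.0905]
tool_rot: [179.9, -0.0, 176.6]
force: [-2.6, 4.6, 5.3]
grip_width: 0.0135
grasp_force: 45.0
time_s: 51.05
tool_pos: [0.5111, -0.0075, 0.0899]
tool_rot: [-179.9, 0.0, -163.8]
force: [-0.6, 0.9, 0.3]
grip_width: 0.0328
grasp_force: 0.0
time_s: 51.72
tool_pos: [0.5106, -0.0069, 0.2821]
tool_rot: [180.0, 0.0, -163.7]
force: [0.7, 0.1, -0.1]
grip_width: 0.0599
grasp_force: 0.0
time_s: 52.22
tool_pos: [0.5103, -0.0066, 0.2787]
tool_rot: [180.0, -0.1, -163.7]
force: [-0.3, 0.2, 1.0]
grip_width: 0.0599
grasp_force: 0.0
knob 657 [ 0.5108 -0.0055] [[0.525, -0.03], [0.483, -0.015], [0.496, 0.019], [0.539, 0.004]]
fin [335 139   8  10  48] [338.41666667 143.04166667]
changed px in bar/tray area 0
```

```bash
python3 -c "
from cell import env
print(env.sign_off())"
```

```text
the job is handed in; nothing more can be done
None
```

I finished the batch change and handed it in, but the sign-off returned no verdict: black frame on the mat, tray under the bar, all four frames present (three green, one orange) hung apart, and the knob twisted to its stop and back.

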